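# Lay out brass cut-offs in the annealing pan and put up the heat shield

### The job

Get the annealing pan ready for the torch: pick up the steel tin with the clear lid and shake all eight brass pieces out of its mouth evenly over the pan, in a single layer with at least two of them on each of the pan's three tiles, without touching the pieces with the gripper, then set the empty tin back down flat on the cork mat. Also take the white heat shield off its easel and stand it upright on its long thin edge on the yellow strip at the end of the pan, running the same way as the strip. Leave the bowl and the brass hoop where they are.

Things in the scene. Friction and masses are not known exactly. Their poses are not given: they have to be found in the camera images.
- pan: dark steel annealing pan, fixed, 138 (x) by 268 (y), walls 24 high and 3 thick, lined with three heat-proof tiles side by side along y; origin at the centre of its underside, z up; the top of the tiles is 7 above the origin. The pieces may not leave it: inside 132 by 262
- tile_left (a point): centre of the top of the left tile of the pan (cream, on the pan's +y side); the tile is 132 (x) by 87.5 (y), axes as the pan's. A piece counts for the tile that its middle is over
- tile_middle (a point): centre of the top of the middle tile of the pan (reddish brown); the tile is 132 (x) by 87.5 (y), axes as the pan's. A piece counts for the tile that its middle is over
- tile_right (a point): centre of the top of the right tile of the pan (cream, on the pan's -y side); the tile is 132 (x) by 87.5 (y), axes as the pan's. A piece counts for the tile that its middle is over
- mat: cork mat, fixed, 170 (x) by 110 (y), 4 thick; origin at the centre of its underside. The tin starts on it, lying flat, its mouth away from the robot
- tin: shaker: oblong steel tin lying flat, clear lid, x -75 to +50, 52 wide (y), 46 high, 0.22 kg; origin on its underside, z up. Grip across its width near x = -5, 25 up. Only opening: mouth, 28 wide, 23 high, red surround, in its -x end. Inside, a ramp rises 10 to the mouth: level, it holds the pieces; tipped 18 to 40 degrees mouth down they slide out in ones to threes; a sideways shake frees a jam
- tin_mouth (a point): centre of the tin's mouth, at x = -75, z = 24 of the tin; axes as the tin's
- piece0: brass cut-off of bar, 13 by 12 by 11, 14 g; origin at its centre. All eight start in the tin
- piece1: brass cut-off of bar, 13 by 12 by 11, 14 g; origin at its centre. All eight start in the tin
- piece2: brass cut-off of bar, 13 by 12 by 11, 14 g; origin at its centre. All eight start in the tin
- piece3: brass cut-off of bar, 13 by 12 by 11, 14 g; origin at its centre. All eight start in the tin
- piece4: brass cut-off of bar, 13 by 12 by 11, 14 g; origin at its centre. All eight start in the tin
- piece5: brass cut-off of bar, 13 by 12 by 11, 14 g; origin at its centre. All eight start in the tin
- piece6: brass cut-off of bar, 13 by 12 by 11, 14 g; origin at its centre. All eight start in the tin
- piece7: brass cut-off of bar, 13 by 12 by 11, 14 g; origin at its centre. All eight start in the tin
- easel: dark steel easel, fixed, about 80 (x) by 114 (y), 70 high; holds the shield leaning on two rails, 14 wide, at y = -50 and +50, open between them for a finger. A lip 8 high in front of each lower corner: lift the shield out along its own plane. Origin at its underside; -x faces the robot
- shield: white ceramic heat shield, 15 thick (x), 120 wide (y), 90 tall (z), 0.25 kg; origin at the centre of its long thin lower edge, z towards its upper edge (the z axis points straight up when it stands). At the start it leans 30 degrees from upright on the easel, its upper edge towards the easel's -x side and its lower edge 22 above the table
- strip: yellow strip painted flat on the table off the +y end of the pan, 50 (x) by 160 (y), 1 thick; origin at its centre; the shield's width is to run along the strip's y
- bowl: small aluminium bowl, 90 across, 40 high; origin at the centre of its underside
- hoop: brass hoop lying flat, 60 across, 20 high; origin at its centre on the table
There are look-alikes about, which are no part of the job. Leave any purple look-alike of the tin alone.

How it is judged:
By the outcome, as a careful person would: the job done as asked, in the order asked, and still so for the second after the job is handed in, with the robot touching nothing.
It also fails if it takes over 72 s, if anything falls off the work surface, if the arm or the gripper's body presses on something with over 40 N, if the wrist force passes 120 N, or if a joint passes its speed limit or range.

### The arm

A 6-joint arm with a two-finger parallel gripper is mounted at the origin on the work surface. World frame = base frame: x ahead of the robot, y to its left, z up, the work surface at z = 0. Lengths are in m, angles in rad, forces in N, time in s.
With the tool pointing down it reaches from about 0.35 to 0.85 m from the base axis. Payload 8.1 kg.
Tool frame: the origin (TCP) lies on the centre line of the jaws, within the pads' length; the fingertips stand 11 mm ahead of it and the grasp point (between the pads) lies 8 mm behind it (tcp_to_tips is the distance from the TCP to the fingertips, in m); z points along the fingers, y is the direction in which the jaws open and shut (so a half turn about z gives the same grasp; the last joint's range is limited). The gripper opens to 85 mm and grips with 20 to 120 N. Pads are 22 mm wide; open, the fingers measure 114 mm over their backs; the gripper's body (76 mm by 85 mm) begins 54 mm behind the grasp point. The pads swing forward as they close: fully open they stand 13 mm farther back than shut.
Start: joints at [1.207, 0.13, 1.488, -0, 1.523, -0.085], TCP at [0.165, 0.577, 0.242] pointing down, gripper open.
Joint ranges: [-2.96, 2.96], [-0.89, 2.26], [0.02, 2.5], [-1.34, 4.48], [0, 2.73], [-2.66, 2.66]. Speed limits (rad/s): [2.39, 2.39, 2.79, 3.14, 3.14, 3.14].

### API

Orientations are given as a unit quaternion [w, x, y, z].
In Python, from rig import get_state, read_camera, finish_job, tcp_to_tips gives the robot as it stands. The module is installed in compiled form; this text tells all that it offers.
- The arm moves only by the tool apply_moves, never from a script. Its argument "increments" is a list that holds one entry, the list of rows, each a list of 4 numbers: the shift along the tool's x, y, z in mm, then the turn about the tool's z in degrees. A call has 1 to 20 rows; each row shifts and turns the commanded pose from where the row before left it, along the tool's axes as they then stand; what a row does not reach is not made up. A row lasts 1/10 s, in which the tool goes at most 50 mm and 8.59 degrees, less where a joint would pass 70% of its speed; a pose out of reach is approached as far as the arm can. A call with a gripper value outside its range is refused whole. "fingers" is the closure, from -1 (fully open) to 1 (shut), so that 0 is half open, set as the call begins (left out, the last holds). The fingers move at their own pace and stop on an object; "squeeze" is the grip in N (left out, the last holds). Time passes only in rows, so rows that do not move let the fingers close. It gives the time, the measured TCP pose, the force and the opening at its end, in the units of the state.
- get_state(): the state, without advancing time (a new reading comes with each control period).
- read_camera(name): name is "side" or "top"; returns a dict with "image" (400x640x3 uint8, blue, green, red), "mtx" (3x3 intrinsics, pixels), "R" (3x3) and "t" (3): a world point X has camera coordinates R X + t. Camera axes: x right, y down, z forward; pixel columns grow to the right and rows downward; lengths in m; the calibration is good to about 2 mm. A picture is of the moment at which its call begins. There is no depth.
- finish_job(): hands the job in, once; it reports no verdict.
The state is a dict: "clock": time; "joints": joint angles; "joint_vel": joint speeds; "joint_torque": joint torques, N m; "tool_pos": TCP position; "tcp_rot": TCP orientation; "wrist_force": force on the tool from outside, world axes, zero at the start; "torque": the same for the moment, N m; "finger_gap": finger opening in m.
Only numpy, scipy, OpenCV 4.12 (cv2) and the standard library are available. Lean on these libraries where they do the work, as an engineer would, in place of code of your own. Each camera call takes 0.05 s, during which the arm holds its last target. There are 200 camera calls.

## Working session

There is one attempt and no reset: what is moved stays moved. The work goes in short steps, Python scripts to look and compute and a tool call to move; the robot and the scene stay as the last step left them, time stands still between calls to the robot, and variables do not carry over. Pictures are saved under pics/ and viewed, about 8 in all and at most 12, crops included, and the job is handed in when it is done.

Besides the shell and the picture viewer there is one more tool, called after "Emit:" as a command line: name --argument value ..., lists and objects as JSON in quotes. apply_moves: Moves the arm, as the interface text tells. Its arguments: {"type":"object","properties":{"increments":{"type":"array"},"fingers":{"type":"number"},"squeeze":{"type":"number"}},"required":["increments"]}

```bash
mkdir -p pics
cat > h.py <<'E'
import numpy as np,cv2,pickle
from rig import get_state,read_camera,finish_job,tcp_to_tips
def snap(n,f):
    c=read_camera(n); cv2.imwrite(f'pics/{f}.png',c['image']); pickle.dump(c,open(f'pics/{f}.pkl','wb')); return c
def load(f): return pickle.load(open(f'pics/{f}.pkl','rb'))
def ray(c,u,v):
    K=np.array(c['mtx']);R=np.array(c['R']);t=np.array(c['t']); o=-R.T@t
    d=R.T@np.linalg.inv(K)@np.array([u,v,1.]); return o,d
def atz(c,u,v,z):
    o,d=ray(c,u,v); return o+d*(z-o[2])/d[2]
def proj(c,X):
    p=np.array(c['mtx'])@(np.array(c['R'])@np.array(X,float)+np.array(c['t'])); return p[:2]/p[2]
E
python3 - <<'E'
from h import *
for n in('top','side'):
    c=snap(n,n+'0'); o,d=ray(c,320,200); print(n,o.round(3),d.round(3),np.array(c['mtx'])[0,0])
    print(c['image'].shape)
print(get_state(),tcp_to_tips)
E
```

```text
top [0.24  0.028 1.354] [ 0.188 -0.033 -0.982] 502.87968949775615
(400, 640, 3)
side [ 0.114 -0.515  0.855] [ 0.329  0.512 -0.794] 404.1010877133274
(400, 640, 3)
{'clock': 0.1, 'joints': array([ 1.20661065e+00,  1.31082988e-01,  1.48917110e+00,  4.30416702e-05,
        1.52299266e+00, -8.54289203e-02]), 'joint_vel': array([-0.0001623 , -0.00056665, -0.00239908, -0.00060706,  0.00014892,
       -0.0008571 ]), 'joint_torque': array([ 1.02897084e-03, -5.70954072e+01, -5.01942194e+01, -2.66977258e-04,
        8.19473353e-03,  5.49580000e-05]), 'tool_pos': array([0.16490836, 0.57640243, 0.2413505 ]), 'tcp_rot': array([-2.05318194e-04,  1.38928538e-01,  9.90302063e-01, -8.01442610e-04]), 'wrist_force': array([-0.39610456, -0.42637306, -0.16370754]), 'torque': array([ 0.04107261,  0.02876737, -0.0350307 ]), 'finger_gap': 0.08535351252751343} 0.011
```

View pics/top0.png

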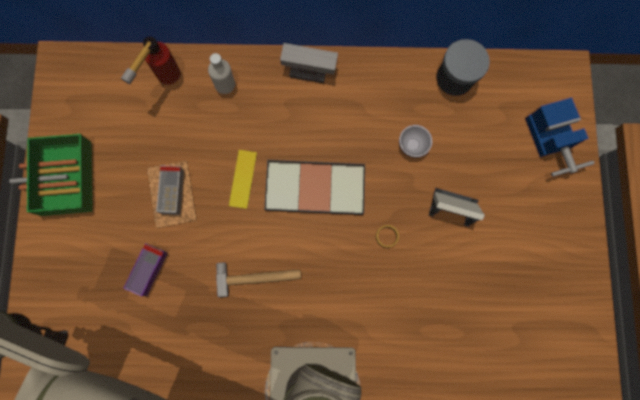

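View pics/side0.png

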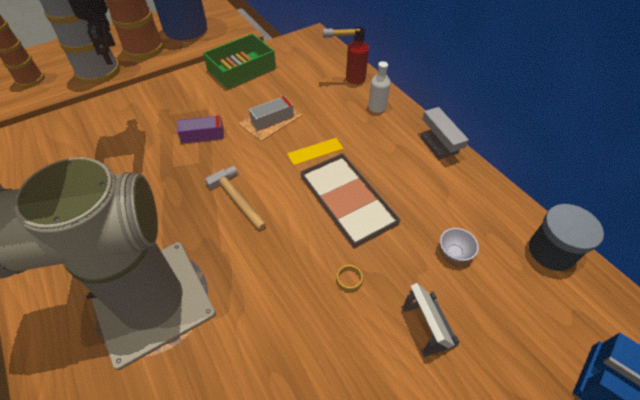

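Candidates for the tin: the steel one on the cork mat at top (170,190), and a purple one at (146,270) to be left alone. Candidates for the shield: the white one on the easel at (458,208), and a grey block on a stand at (310,60). I pick the steel tin and the white shield, and check both in a crop.

Run:
```python
from h import *
t=load('top0');s=load('side0')
def cr(c,x,y,w,h,k): return cv2.resize(c['image'][y:y+h,x:x+w],None,fx=k,fy=k,interpolation=cv2.INTER_CUBIC)
M=np.zeros((600,800,3),np.uint8)
def put(im,x,y): M[y:y+im.shape[0],x:x+im.shape[1]]=im
put(cr(t,145,155,55,75,4),0,0)      # tin: x0=145,y0=155 k4
put(cr(t,425,175,65,60,4),230,0)
put(cr(s,390,275,75,85,4),500,0)
put(cr(t,225,140,150,85,4)[:260],0,345) if 0 else put(cr(t,225,145,145,75,3),0,345)
put(cr(s,235,85,80,60,4),450,350)
cv2.imwrite('pics/m0.png',cv2.convertScaleAbs(M,alpha=1.3))
for u,v,z in [(266,160,.024),(365,162,.024),(364,214,.024),(265,213,.024),(170,190,.046),(458,208,.08),(242,180,0),(416,142,0.02),(388,236,0.01),(310,60,.08)]: print(u,v,atz(t,u,v,z).round(4))
```

```text
266 160 [0.6027 0.1321 0.024 ]
365 162 [ 0.6013 -0.1383  0.024 ]
364 214 [ 0.4572 -0.1344  0.024 ]
265 213 [0.4563 0.1309 0.024 ]
170 190 [0.5108 0.3816 0.046 ]
458 208 [ 0.4672 -0.3711  0.08  ]
242 180 [0.5513 0.1985 0.    ]
416 142 [ 0.6618 -0.2807  0.02  ]
388 236 [ 0.4004 -0.2004  0.01  ]
310 60 [0.8696 0.0161 0.08  ]
```

View pics/m0.png

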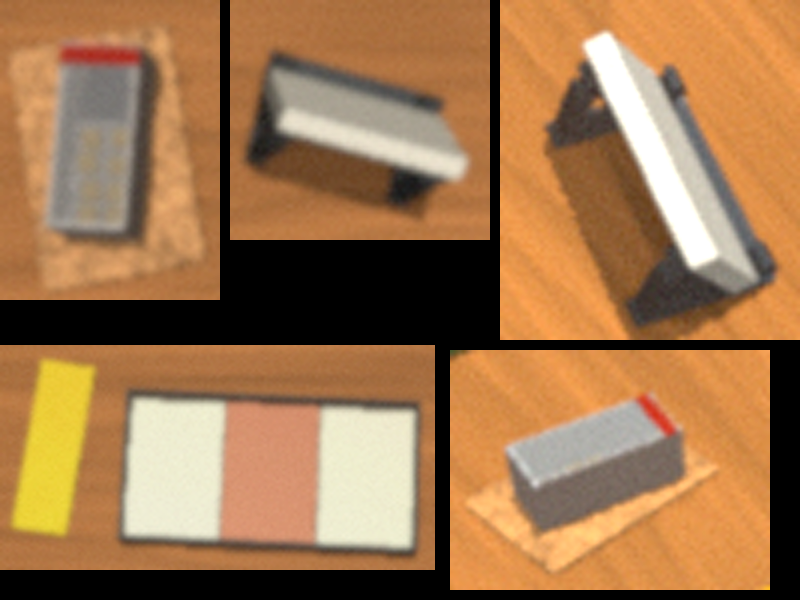

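Run:
```python
from h import *
t=load('top0');s=load('side0')
def P(pts,x0,y0,ox,oy,k,z,c=t):
    return np.array([atz(c,ox+(a-x0)/k,oy+(b-y0)/k,z) for a,b in pts])[:,:2]
ang=lambda v:np.degrees(np.arctan2(v[1],v[0])).round(1)
T=P([(62,46),(142,46),(130,233),(48,230)],0,0,145,155,4,.046);print('tin',T.round(4).tolist(),T.mean(0).round(4),ang(T[0]+T[1]-T[2]-T[3]),np.linalg.norm(T[0]-T[1]),np.linalg.norm(T[0]-T[3]))
A=P([(128,390),(418,403),(413,552),(120,540)],0,345,225,145,3,.024);print('pan',A.round(4).tolist(),A.mean(0).round(4),ang(A[0]+A[3]-A[1]-A[2]),np.linalg.norm(A[0]-A[1]),np.linalg.norm(A[0]-A[3]))
S=P([(40,358),(95,367),(66,535),(12,527)],0,345,225,145,3,.001);print('strip',S.mean(0).round(4),ang(S[0]+S[1]-S[2]-S[3]),np.linalg.norm(S[0]-S[1]),np.linalg.norm(S[0]-S[3]))
F=P([(280,108),(468,158)],230,0,425,175,4,.1037);B=P([(278,130),(463,180)],230,0,425,175,4,.0962)
print('sh',F,B,ang(F[0]-F[1]),ang(B[0]-B[1]),np.linalg.norm(F[0]-F[1]),(F.mean(0)+B.mean(0))/2)
F=P([(612,32),(720,266)],500,0,390,275,4,.1037,s);B=P([(584,40),(694,268)],500,0,390,275,4,.0962,s)
print('sh side',F,B,ang(F[0]-F[1]),np.linalg.norm(F[0]-F[1]),(F.mean(0)+B.mean(0))/2)
M=P([(12,52),(170,28),(205,262),(45,290)],0,0,145,155,4,.004);print('mat',M.mean(0),ang(M[0]+M[1]-M[2]-M[3]),np.linalg.norm(M[0]-M[3]))
# side view tin: crop off (235,85)x4 at(450,350)
T=P([(508,448),(532,487),(683,432),(645,396)],450,350,235,85,4,.046,s);print('tin side',T.round(4).tolist(),T.mean(0))
```

```text
tin [[0.5743, 0.4107], [0.5752, 0.3576], [0.4488, 0.3582], [0.4501, 0.4118]] [0.5121 0.3846] -0.4 0.05305857648451135 0.12426330112296935
pan [[0.6027, 0.1276], [0.5947, -0.1364], [0.4572, -0.1308], [0.4644, 0.1311]] [ 0.5297 -0.0021] 88.3 0.26412503952106003 0.1383891136262108
strip [0.555  0.1963] -7.4 0.051755435167996966 0.16067395402486842
sh [[ 0.47766175 -0.31195737]
 [ 0.44714932 -0.4304516 ]] [[ 0.46479569 -0.31223576]
 [ 0.43417547 -0.42928943]] 75.6 75.3 0.12235968021945749 [ 0.45594556 -0.37098354]
sh side [[ 0.47867969 -0.31584679]
 [ 0.44256117 -0.4326131 ]] [[ 0.46732476 -0.30950546]
 [ 0.43496628 -0.42588874]] 72.8 0.12222486869686212 [ 0.45588297 -0.37096352]
mat [0.50790734 0.38682241] 11.4 0.16771592849454486
tin side [[0.456, 0.4149], [0.4512, 0.3656], [0.5778, 0.3598], [0.5746, 0.4133]] [0.51489884 0.38837458]
```

Emit:
apply_moves --increments '[[[-10, -48, 0, 0], [-30, -35, 0, 0], [-45, 0, -10, 0], [-45, 0, -10, 0], [-45, 0, 0, 0], [-45, 0, 0, 0]]]'

```text
clock: 0.7
tool_pos: [0.3553, 0.4357, 0.2626]
tcp_rot: [0.0, 0.139, 0.99, 0.0]
wrist_force: [0.5, 1.0, 0.6]
finger_gap: 0.0856
```

Emit:
apply_moves --increments '[[[-43, -23, 0, 0], [-43, -23, 0, 0], [-43, -23, 0, 0], [-43, -23, 0, 0], [-43, -23, 0, 0], [-43, -23, 0, 0], [-48, -4, 0, 0], [-48, -4, 0, 0], [-48, -4, 0, 0], [-48, -4, 0, 0], [-48, -4, 0, 0], [-48, -4, 0, 0], [-48, -4, 0, 0], [-48, -4, 0, 0]]]'

```text
clock: 2.1
tool_pos: [0.8689, 0.1166, 0.262]
tcp_rot: [0.005, 0.139, 0.99, 0.002]
wrist_force: [0.0, 0.6, 0.5]
finger_gap: 0.0855
```

Emit:
apply_moves --increments '[[[-40, 0, 0, 0], [-40, 0, 0, 0], [-40, 0, 0, 0]]]'

```text
clock: 2.4
tool_pos: [0.9091, 0.0755, 0.2365]
tcp_rot: [0.038, 0.139, 0.99, 0.01]
wrist_force: [-0.2, -0.3, 0.7]
finger_gap: 0.0854
```

Run:
```python
from h import *
s=get_state();print(s['joints'].round(3),s['joint_vel'].round(2),s['tool_pos'],s['tcp_rot'])
```

```text
[ 0.024  1.191  0.026  0.007  1.847 -1.266] [-0.16  0.04 -0.03  0.03 -0.33 -0.15] [0.90911972 0.07548941 0.23651932] [0.03785575 0.13896372 0.98952675 0.00963485]
```

Emit:
apply_moves --increments '[[[45, 5, -10, 0], [45, 5, -10, 0], [40, 5, 0, 0]]]'

```text
clock: 2.7
tool_pos: [0.8451, 0.1064, 0.2494]
tcp_rot: [0.041, 0.14, 0.989, 0.01]
wrist_force: [1.0, -0.3, 1.9]
finger_gap: 0.0857
```

Run:
```python
from h import *
from scipy.spatial.transform import Rotation as R
s=get_state();q=s['tcp_rot'];print(s['joints'].round(3),s['tool_pos'],q);print(R.from_quat(np.roll(q,-1)).as_matrix().round(3))
```

```text
[ 0.064  0.798  0.615  0.003  1.645 -1.226] [0.84506043 0.1064099  0.24936284] [0.04069531 0.13964109 0.98931445 0.01005877]
[[-0.958  0.275  0.083]
 [ 0.277  0.961  0.009]
 [-0.078  0.031 -0.996]]
```

Emit:
apply_moves --increments '[[[-30, 9, -3, 0], [-20, 6, -2, 0], [-20, 6, -2, 0], [-25, 7, -2, 0], [-25, 7, -2, 0], [-25, 7, -2, 0]]]'

```text
clock: 3.3
tool_pos: [0.9268, 0.1003, 0.2595]
tcp_rot: [0.074, 0.139, 0.987, 0.019]
wrist_force: [0.3, -1.0, 0.7]
finger_gap: 0.0854
```

```bash
cat > st.py <<'E'
from h import *
from scipy.spatial.transform import Rotation as R
def st():
    s=get_state();q=s['tcp_rot'];M=R.from_quat(np.roll(q,-1)).as_matrix()
    print('t',s['clock'],'J',s['joints'].round(3),'p',s['tool_pos'].round(4),'F',s['wrist_force'].round(1),'gap',s['finger_gap'].round(4));print(M.round(4).tolist())
    print('tilt',np.degrees(np.arccos(-M[2,2])).round(2),'dir',np.degrees(np.arctan2(M[1,2],M[0,2])).round(1)); return s,M
if __name__=='__main__': st()
E
python3 st.py
```

```text
Traceback (most recent call last):
  File "st.py", line 7, in <module>
    if __name__=='__main__': st()
                             ~~^^
  File "st.py", line 5, in st
    print('t',s['clock'],'J',s['joints'].round(3),'p',s['tool_pos'].round(4),'F',s['wrist_force'].round(1),'gap',s['finger_gap'].round(4));print(M.round(4).tolist())
                                                                                                                 ^^^^^^^^^^^^^^^^^^^^^
AttributeError: 'float' object has no attribute 'round'
```

Emit:
apply_moves --increments '[[[-27, 4, -3, 0], [-27, 4, -3, 0], [-27, 4, -3, 0], [-27, 4, -3, 0]]]'

```text
clock: 3.7
tool_pos: [0.9552, 0.078, 0.2641]
tcp_rot: [0.11, 0.138, 0.984, 0.027]
wrist_force: [-0.2, -0.6, -0.7]
finger_gap: 0.0857
```

```bash
sed -i "s/s\['finger_gap'\].round(4)/round(s['finger_gap'],4)/" st.py; python3 st.py
```

```text
t 3.7 J [ 0.022  1.171  0.022  0.018  1.722 -1.265] p [0.9552 0.078  0.2641] F [-0.2 -0.6 -0.7] gap 0.0857
[[-0.9374, 0.2662, 0.2245], [0.2781, 0.9603, 0.0226], [-0.2095, 0.0836, -0.9742]]
tilt 13.04 dir 5.7
```

```bash
cat > go.py <<'E'
from st import *
def go(p,turn=0,M=None,p0=None):
    """tool-frame total shift (mm) to reach TCP p after turning 'turn' deg about tool z"""
    if M is None:
        s=get_state();M=R.from_quat(np.roll(s['tcp_rot'],-1)).as_matrix();p0=s['tool_pos']
    M2=M@R.from_euler('z',turn,degrees=True).as_matrix()
    d=M2.T@(np.array(p)-p0)*1000
    y=np.degrees(np.arctan2(M2[1,1],M2[0,1]))
    print('turn',turn,'yawY',y.round(1),'yz',M2[2,1].round(3),'shift',d.round(1),'len',np.linalg.norm(d).round(0)); return d,M2
E
python3 -c "
from go import *
for a in (-14.5,-18):
    go([.507,.386,.17],a)
d,M=go([.507,.386,.17],-16)
go([.507,.386,.0255],0,M,np.array([.507,.386,.17]))
print(M.round(3))
"
```

```text
turn -14.5 yawY 88.7 yz 0.028 shift [466.5 294.7  -2. ] len 552.0
turn -18 yawY 92.1 yz 0.015 shift [447.7 322.7  -2. ] len 552.0
turn -16 yawY 90.1 yz 0.023 shift [458.7 306.9  -2. ] len 552.0
turn 0 yawY 90.1 yz 0.023 shift [ 32.4  -3.3 140.8] len 145.0
[[-0.974 -0.002  0.224]
 [ 0.003  1.     0.023]
 [-0.224  0.023 -0.974]]
```

Emit:
apply_moves --increments '[[[0, 0, 0, -7.5], [0, 0, 0, -7.5], [33, 21.5, 0, 0], [33, 21.5, 0, 0], [33, 21.5, 0, 0], [33, 21.5, 0, 0], [33, 21.5, 0, 0], [33, 21.5, 0, 0], [33, 21.5, 0, 0], [33, 21.5, 0, 0], [33, 21.5, 0, 0], [33, 21.5, 0, 0], [33, 21.5, 0, 0], [33, 21.5, 0, 0], [33, 21.5, 0, 0], [33, 21.5, 0, 0]]]' --fingers -1

```text
clock: 5.3
tool_pos: [0.5442, 0.3705, 0.1793]
tcp_rot: [0.113, 0.009, 0.994, 0.014]
wrist_force: [-0.1, 0.6, 0.5]
finger_gap: 0.0851
```

```bash
python3 -c "
from go import *
st(); go([.507,.386,.025]); go([.507,.386,.1])
c=snap('side','s1'); cv2.imwrite('pics/s1c.png',cv2.resize(c['image'][40:200,180:400],None,fx=3,fy=3))"
```

```text
t 5.3 J [ 0.574  0.145  1.605 -0.109  1.189 -0.948] p [0.5442 0.3705 0.1793] F [-0.1  0.6  0.5] gap 0.0851
[[-0.9745, 0.0149, 0.2241], [0.021, 0.9995, 0.0249], [-0.2236, 0.029, -0.9743]]
tilt 13.03 dir 6.4
turn 0 yawY 89.1 yz 0.029 shift [ 71.1  10.4 142.3] len 159.0
turn 0 yawY 89.1 yz 0.029 shift [54.3 12.6 69.3] len 89.0
```

View pics/s1c.png

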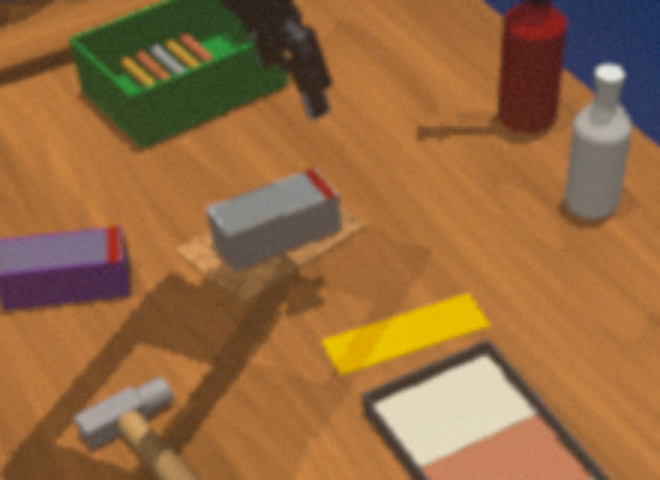

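The crop shows the steel tin at (275,215), red mouth end away from the robot, with the purple one at (60,265) to the left. The gripper is above it, so I go down.

Emit:
apply_moves --increments '[[[27, 6, 35, 0], [27, 6, 35, 0], [6, 0, 28, 0], [6, 0, 27, 0], [5, 0, 18, 0], [0, 0, 0, 0]]]'

```text
clock: 5.95
tool_pos: [0.5057, 0.3849, 0.0203]
tcp_rot: [0.11, 0.009, 0.994, 0.011]
wrist_force: [-0.0, -0.7, 0.2]
finger_gap: 0.0855
```

```bash
python3 -c "
from go import *
st(); go([.507,.386,.025])"
```

```text
t 5.95 J [ 0.632  0.286  1.757 -0.142  0.913 -0.844] p [0.5057 0.3849 0.0203] F [-0.  -0.7  0.2] gap 0.0855
[[-0.9758, 0.0149, 0.218], [0.02, 0.9996, 0.0209], [-0.2176, 0.0247, -0.9757]]
tilt 12.65 dir 5.5
turn 0 yawY 89.1 yz 0.025 shift [-2.2  1.2 -4.3] len 5.0
```

Emit:
apply_moves --increments '[[[-1, 1, -4, 0], [0, 0, 0, 0], [0, 0, 0, 0], [0, 0, 0, 0], [0, 0, 0, 0], [0, 0, 0, 0], [0, 0, 0, 0], [0, 0, 0, 0]]]' --fingers 1 --squeeze 50

```text
clock: 6.75
tool_pos: [0.5089, 0.3881, 0.0303]
tcp_rot: [0.113, 0.009, 0.993, 0.014]
wrist_force: [-0.8, -1.0, 6.2]
finger_gap: 0.0509
```

Emit:
apply_moves --increments '[[[-3, 0, -15, 0], [-7, 1, -30, 0], [-7, 1, -30, 0], [-4, 0, -20, 0], [0, 0, 0, 4], [0, 0, 0, 7], [0, 0, 0, 7], [0, 0, 0, 7], [0, 0, 0, 7], [0, 0, 0, 7], [0, 0, 0, 7], [0, 0, 0, 7], [0, 0, 0, 7], [0, 0, 0, 6], [0, 0, 0, 4], [0, 0, 0, 0]]]'

```text
clock: 8.35
tool_pos: [0.5063, 0.3862, 0.1254]
tcp_rot: [0.084, 0.578, 0.809, 0.074]
wrist_force: [0.4, -0.2, -2.0]
finger_gap: 0.0514
```

```bash
python3 -c "
from go import *
st(); go([.585,.14,.1])
c=snap('side','s2'); cv2.imwrite('pics/s2c.png',cv2.resize(c['image'][40:200,180:400],None,fx=3,fy=3))"
```

```text
t 8.35 J [ 0.634  0.148  1.705 -0.126  1.098  0.35 ] p [0.5063 0.3862 0.1254] F [ 0.4 -0.2 -2. ] gap 0.0514
[[-0.3186, 0.9217, 0.2212], [0.9466, 0.3217, 0.0232], [-0.0498, 0.2168, -0.975]]
tilt 12.85 dir 6.0
turn 0 yawY 19.2 yz 0.217 shift [-256.8  -12.2   36.5] len 260.0
```

View pics/s2c.png

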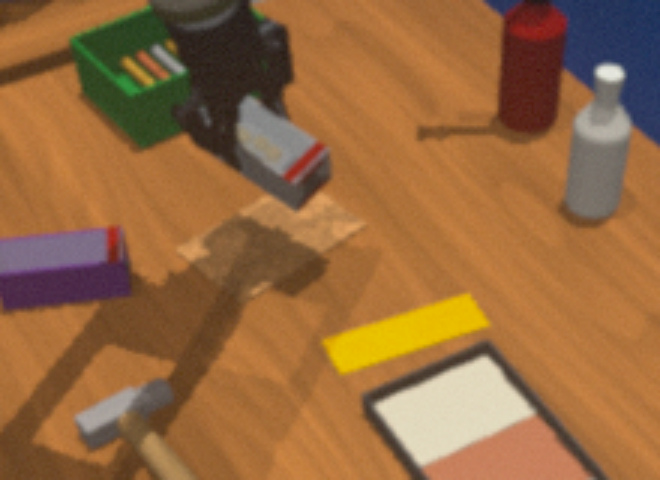

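The tin is up at crop (285,160), turned about 70 degrees, and the brass shows through the lid towards the tail. Next I carry it over the left tile.

Emit:
apply_moves --increments '[[[-15, -1, 2, 0], [-30, -1, 4, 0], [-30, -1, 4, 0], [-30, -2, 4, 0], [-30, -2, 4, 0], [-30, -2, 4, 0], [-30, -1, 4, 0], [-30, -1, 4, 0], [-20, -1, 4, 0], [-12, 0, 2, 0], [0, 0, 0, 5], [0, 0, 0, 6], [0, 0, 0, 6], [0, 0, 0, 6], [0, 0, 0, 6], [0, 0, 0, 6], [0, 0, 0, 5], [0, 0, 0, 0]]]'

```text
clock: 10.2
tool_pos: [0.5852, 0.14, 0.0995]
tcp_rot: [0.053, 0.819, 0.563, 0.098]
wrist_force: [-0.4, 1.5, -3.7]
finger_gap: 0.0514
```

```bash
cat > look.py <<'E'
from go import *
import sys
st()
f=sys.argv[1]; t=snap('top','t'+f); s=snap('side','s'+f)
a=cv2.resize(t['image'][120:240,210:390],None,fx=3.3,fy=3.3,interpolation=cv2.INTER_CUBIC)[:,:590]
b=cv2.resize(s['image'][120:260,270:430],None,fx=1.3,fy=1.3)
cv2.imwrite('pics/L'+f+'.png',cv2.convertScaleAbs(np.hstack([a,cv2.copyMakeBorder(b,0,a.shape[0]-b.shape[0],0,0,0)]),alpha=1.2))
# brass blobs on tiles
E
python3 look.py 3
```

```text
t 10.2 J [ 0.157  0.055  1.855 -0.014  1.008  0.53 ] p [0.5852 0.14   0.0995] F [-0.4  1.5 -3.7] gap 0.0514
[[0.3474, 0.9114, 0.2206], [0.9323, -0.3609, 0.0227], [0.1004, 0.1978, -0.9751]]
tilt 12.81 dir 5.9
```

View pics/L3.png

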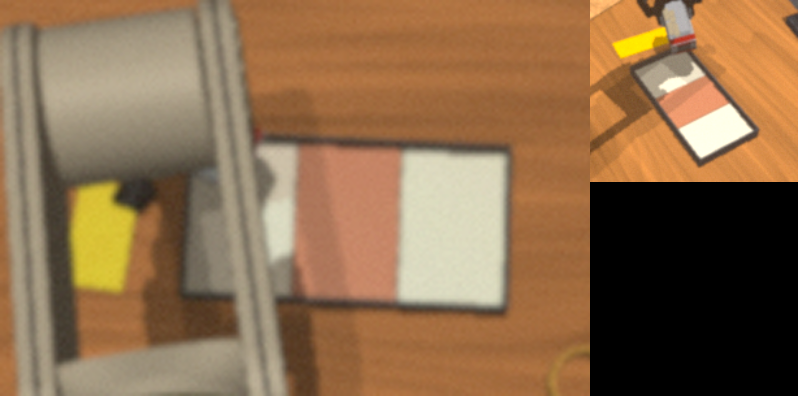

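```bash
cat > br.py <<'E'
from go import *
import sys
A=np.radians(-1.7); PC=np.array([.5297,-.0021])
def loc(X): d=X[:2]-PC; return np.array([np.cos(A)*d[0]+np.sin(A)*d[1],-np.sin(A)*d[0]+np.cos(A)*d[1]])*1000
def wor(x,y,z): x/=1000;y/=1000; return [PC[0]+np.cos(A)*x-np.sin(A)*y,PC[1]+np.sin(A)*x+np.cos(A)*y,z]
def brass(c,dump=None):
    im=c['image']; h=cv2.cvtColor(im,cv2.COLOR_BGR2HSV)
    m=((h[...,0]>=13)&(h[...,0]<=33)&(h[...,1]>95)&(h[...,2]>40)).astype(np.uint8)
    poly=np.array([proj(c,wor(x,y,.010)) for x,y in((-64,-129),(64,-129),(64,129),(-64,129))]).round().astype(int)
    k=np.zeros_like(m);cv2.fillConvexPoly(k,poly,1);m&=k
    n,l,s,ce=cv2.connectedComponentsWithStats(m)
    for i in range(1,n):
        if s[i,4]>=6: print('px',ce[i].round(1),'area',s[i,4],'pan xy',loc(atz(c,*ce[i],.013)).round(0))
if __name__=='__main__':
    st()
    for n in ('side','top') if len(sys.argv)>2 else ('side',): c=snap(n,n[0]+sys.argv[1]);print(n);brass(c)
E
python3 -c "
from br import *
brass(load('s3'))"
```

```text
(no output)
```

Emit:
apply_moves --increments '[[[2, 4, 20, 0], [0, 0, 0, 6], [0, 0, 0, 6], [0, 0, 0, 6], [0, 0, 0, 6], [0, 0, 0, 6], [0, 0, 0, 0], [0, 0, 0, 0], [0, 0, 0, 0]]]'

```text
clock: 11.2
tool_pos: [0.5941, 0.1409, 0.0809]
tcp_rot: [0.026, 0.936, 0.333, 0.108]
wrist_force: [0.1, -0.0, -3.5]
finger_gap: 0.051
```

```bash
python3 br.py 4
```

```text
t 11.2 J [ 0.156  0.102  1.842 -0.014  0.974  1.049] p [0.5941 0.1409 0.0809] F [ 0.1 -0.  -3.5] gap 0.051
[[0.7545, 0.6181, 0.2207], [0.6296, -0.7766, 0.0227], [0.1854, 0.1218, -0.9751]]
tilt 12.82 dir 5.9
side
```

Emit:
apply_moves --increments '[[[-13, 15, 0, 0], [0, 0, 0, 5], [0, 0, 0, 5], [0, 0, 0, 5], [0, 0, 0, 0], [0, 0, 0, 0], [0, 0, 0, 0]]]'

```text
clock: 11.95
tool_pos: [0.5935, 0.121, 0.0803]
tcp_rot: [0.012, 0.972, 0.208, 0.111]
wrist_force: [0.3, -0.8, -3.3]
finger_gap: 0.0511
```

```bash
python3 br.py 5; python3 -c "
from h import *
c=load('s5'); cv2.imwrite('pics/s5c.png',cv2.convertScaleAbs(cv2.resize(c['image'][110:260,270:430],None,fx=4,fy=4,interpolation=cv2.INTER_CUBIC),alpha=1.3))"
```

```text
t 11.95 J [ 0.119  0.09   1.857 -0.004  0.971  1.27 ] p [0.5935 0.121  0.0803] F [ 0.3 -0.8 -3.3] gap 0.0511
[[0.889, 0.4012, 0.2207], [0.4065, -0.9134, 0.0227], [0.2107, 0.0696, -0.9751]]
tilt 12.82 dir 5.9
side
px [331.6 164.5] area 18 pan xy [ 25. 120.]
px [327.5 173.4] area 26 pan xy [-2. 97.]
```

View pics/s5c.png

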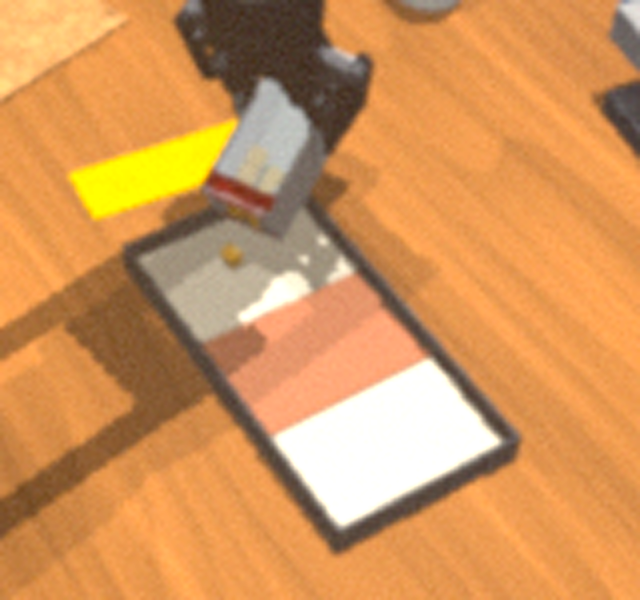

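One piece is at crop (232,255), on the left tile. Another sits in the mouth.

Emit:
apply_moves --increments '[[[-2, 5, 0, 0], [-2, 5, 0, 0], [0, 0, 0, 2], [0, 0, 0, 0]]]'

```text
clock: 12.4
tool_pos: [0.594, 0.1096, 0.0801]
tcp_rot: [0.01, 0.976, 0.189, 0.111]
wrist_force: [0.5, -0.2, -2.8]
finger_gap: 0.0514
```

```bash
python3 br.py 6
```

```text
t 12.4 J [9.700e-02 8.500e-02 1.862e+00 1.000e-03 9.710e-01 1.284e+00] p [0.594  0.1096 0.0801] F [ 0.5 -0.2 -2.8] gap 0.0514
[[0.9038, 0.3667, 0.2207], [0.3712, -0.9283, 0.0224], [0.2131, 0.0617, -0.9751]]
tilt 12.82 dir 5.8
side
px [333.7 167.1] area 19 pan xy [ 26. 108.]
px [327.9 172.4] area 37 pan xy [  1. 100.]
```

Emit:
apply_moves --increments '[[[0, 7, 0, 0], [0, -7, 0, 0], [0, 7, 0, 0], [0, -7, 0, 0], [0, 0, 0, 0], [0, 0, 0, 0]]]'

```text
clock: 13.05
tool_pos: [0.5938, 0.1105, 0.0801]
tcp_rot: [0.01, 0.975, 0.19, 0.111]
wrist_force: [0.9, 0.6, -1.9]
finger_gap: 0.0514
```

```bash
python3 br.py 7
```

```text
t 13.05 J [9.900e-02 8.500e-02 1.862e+00 1.000e-03 9.710e-01 1.285e+00] p [0.5938 0.1105 0.0801] F [ 0.9  0.6 -1.9] gap 0.0514
[[0.9033, 0.368, 0.2206], [0.3724, -0.9278, 0.0228], [0.213, 0.0616, -0.9751]]
tilt 12.81 dir 5.9
side
px [330.6 172. ] area 117 pan xy [ 8. 97.]
```

Emit:
apply_moves --increments '[[[0, 0, 0, -8], [0, 0, 0, -8], [0, 0, 0, -8], [0, 0, 0, -8], [0, 0, 0, 0]]]'

```text
clock: 13.6
tool_pos: [0.594, 0.1102, 0.0802]
tcp_rot: [0.04, 0.885, 0.452, 0.104]
wrist_force: [-0.2, -1.1, -2.0]
finger_gap: 0.0515
```

```bash
python3 br.py 8; python3 -c "
from go import *
go([.594,.045,.08])
c=load('s8'); cv2.imwrite('pics/s8c.png',cv2.convertScaleAbs(cv2.resize(c['image'][130:250,290:410],None,fx=5,fy=5,interpolation=cv2.INTER_CUBIC),alpha=1.3))"
```

```text
t 13.6 J [9.800e-02 8.500e-02 1.862e+00 1.000e-03 9.710e-01 7.240e-01] p [0.594  0.1102 0.0802] F [-0.2 -1.1 -2. ] gap 0.0515
[[0.5695, 0.7918, 0.2208], [0.8086, -0.5879, 0.0226], [0.1477, 0.1656, -0.9751]]
tilt 12.82 dir 5.9
side
px [342.8 167.6] area 16 pan xy [46. 94.]
px [329.3 175.7] area 125 pan xy [-2. 88.]
turn 0 yawY -36.9 yz 0.165 shift [-52.6  38.6  -1.3] len 65.0
```

View pics/s8c.png

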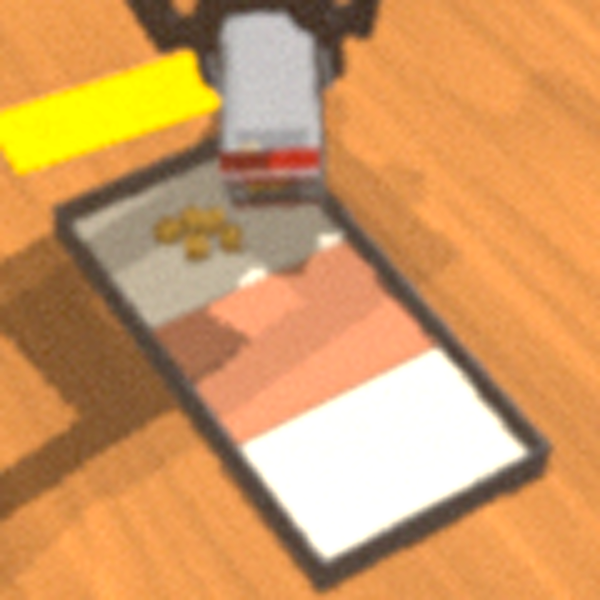

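Several pieces, perhaps four, lie on the left tile at crop (200,232), with more showing in the mouth at (265,185). On to the middle tile.

Emit:
apply_moves --increments '[[[-10, 7, 0, 0], [-20, 15, 0, 0], [-20, 15, 0, 0], [-17, 12, 0, 0], [-10, 7, 0, 0], [0, 0, 0, 0]]]'

```text
clock: 14.25
tool_pos: [0.5941, 0.0131, 0.0779]
tcp_rot: [0.04, 0.886, 0.449, 0.104]
wrist_force: [0.1, -0.5, -2.4]
finger_gap: 0.0512
```

```bash
python3 br.py 9 b; python3 -c "
from h import *
c=load('s9');d=load('t9'); 
a=cv2.resize(c['image'][155:195,310:370],None,fx=12,fy=12,interpolation=cv2.INTER_CUBIC)[:480,:480]
b=cv2.resize(d['image'][150:220,258:300],None,fx=7,fy=7,interpolation=cv2.INTER_CUBIC)[:480]
b=cv2.copyMakeBorder(b,0,max(0,480-b.shape[0]),0,0,0)
cv2.imwrite('pics/z9.png',cv2.convertScaleAbs(np.hstack([a,b]),alpha=1.6))"
```

```text
t 14.25 J [-0.089  0.062  1.891  0.05   0.969  0.52 ] p [0.5941 0.0131 0.0779] F [ 0.1 -0.5 -2.4] gap 0.0512
[[0.5746, 0.7881, 0.2207], [0.8049, -0.593, 0.0218], [0.1481, 0.1651, -0.9751]]
tilt 12.81 dir 5.7
side
px [329.4 175.9] area 109 pan xy [-2. 87.]
px [365.6 192.2] area 20 pan xy [ 51. -12.]
top
px [288.7 182.7] area 11 pan xy [11. 72.]
px [287.4 189.3] area 7 pan xy [-8. 74.]
```

View pics/z9.png

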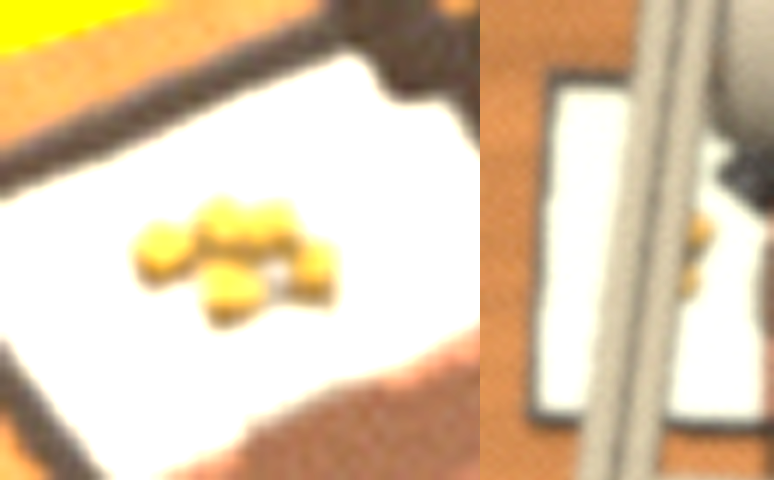

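Five pieces show on the left tile (z9 at (165,250), (225,225), (275,225), (315,270), (232,292)), all in one layer, so three are left in the tin. I will pour those on the right tile, then nudge the two nearest the middle tile across with the tin itself.

Emit:
apply_moves --increments '[[[-8, 6, 0, 0], [-16, 12, 0, 0], [-16, 12, 0, 0], [-14, 10, 0, 0], [-8, 5, -2, 0], [0, 0, 0, 6], [0, 0, 0, 7], [0, 0, 0, 7], [0, 0, 0, 7], [0, 0, 0, 6], [0, 0, 0, 0], [0, 0, 0, 0]]]'

```text
clock: 15.55
tool_pos: [0.5939, -0.0613, 0.0783]
tcp_rot: [0.009, 0.977, 0.183, 0.111]
wrist_force: [0.3, -0.3, -2.5]
finger_gap: 0.0515
```

```bash
python3 br.py 10; python3 -c "
from br import *
c=load('s9')
for u,v in [(323.75,175.8),(328.75,173.75),(332.9,173.75),(336.25,177.5),(329.3,179.3)]: print(loc(atz(c,u,v,.0135)).round(0))"
```

```text
t 15.55 J [-0.232  0.074  1.878  0.088  0.98   0.927] p [ 0.5939 -0.0613  0.0783] F [ 0.3 -0.3 -2.5] gap 0.0515
[[0.9085, 0.355, 0.2207], [0.359, -0.933, 0.0228], [0.214, 0.0586, -0.9751]]
tilt 12.82 dir 5.9
side
px [329.3 175.8] area 110 pan xy [-2. 87.]
px [370.5 210.4] area 17 pan xy [ 27. -67.]
[-16.  95.]
[ 0. 94.]
[10. 88.]
[11. 72.]
[-9. 76.]
```

Emit:
apply_moves --increments '[[[0, 6, 0, 0], [0, -6, 0, 0], [0, 6, 0, 0], [0, 0, 0, 0], [0, 0, 0, 0]]]'

```text
clock: 16.1
tool_pos: [0.5961, -0.0674, 0.0786]
tcp_rot: [0.009, 0.977, 0.181, 0.111]
wrist_force: [-0.6, 0.7, -2.6]
finger_gap: 0.0514
```

```bash
python3 br.py 11
```

```text
t 16.1 J [-0.243  0.081  1.87   0.09   0.982  0.92 ] p [ 0.5961 -0.0674  0.0786] F [-0.6  0.7 -2.6] gap 0.0514
[[0.9098, 0.3515, 0.2208], [0.3556, -0.9344, 0.0226], [0.2142, 0.058, -0.9751]]
tilt 12.82 dir 5.8
side
px [329.3 175.9] area 110 pan xy [-2. 87.]
px [369.3 209.2] area 6 pan xy [ 27. -63.]
px [369.9 219.8] area 27 pan xy [  9. -91.]
```

Emit:
apply_moves --increments '[[[-7, 16, 0, 3], [0, 6, 0, 3], [0, -6, 0, 3], [0, 6, 0, 0], [0, -6, 0, 0], [0, 0, 0, 0], [0, 0, 0, 0]]]'

```text
clock: 16.85
tool_pos: [0.5955, -0.0843, 0.0779]
tcp_rot: [0.0, 0.988, 0.104, 0.112]
wrist_force: [-0.1, -0.4, -3.2]
finger_gap: 0.0515
```

```bash
python3 br.py 12
```

```text
t 16.85 J [-0.274  0.088  1.864  0.098  0.984  1.04 ] p [ 0.5955 -0.0843  0.0779] F [-0.1 -0.4 -3.2] gap 0.0515
[[0.9533, 0.2062, 0.2205], [0.2063, -0.9782, 0.0228], [0.2204, 0.0238, -0.9751]]
tilt 12.81 dir 5.9
side
px [329.3 175.8] area 111 pan xy [-2. 87.]
px [362.3 219.6] area 29 pan xy [ -8. -80.]
px [370.3 219.6] area 27 pan xy [ 10. -91.]
px [365.9 227.5] area 29 pan xy [ -13. -105.]
```

```bash
cat > tin.py <<'E'
from br import *
Rg=R.from_quat([.009,.993,.014,.113]).as_matrix(); pg=np.array([.5089,.3881,.0303])
a=np.radians(-1); B=np.array([[np.cos(a),-np.sin(a),0],[np.sin(a),np.cos(a),0],[0,0,1]])
mouth=np.array([.5755,.386,.004])
# points of mouth end: left/right bottom/top (tin at the grip), in tool frame
def tf(l,w,h): return Rg.T@(mouth+B@np.array([l,w,h])-pg)
C={'BL':tf(0,.026,0),'BR':tf(0,-.026,0),'TL':tf(0,.026,.046),'TR':tf(0,-.026,.046)}
E
python3 - <<'E'
from tin import *
s=get_state();M=R.from_quat(np.roll(s['tcp_rot'],-1)).as_matrix();p=s['tool_pos'];c=load('s12')
for k,v in C.items():
    X=p+M@v; print(k,X.round(4),loc(X).round(1),proj(c,X).round(1))
h=cv2.cvtColor(c['image'],cv2.COLOR_BGR2HSV)
m=(((h[...,0]<5)|(h[...,0]>172))&(h[...,1]>150)&(h[...,2]>50)).astype(np.uint8)
m[:,:330]=0;m[:,420:]=0;m[:120]=0;m[260:]=0
n,l,st_,ce=cv2.connectedComponentsWithStats(m)
for i in range(1,n):
    if st_[i,4]>8: print(st_[i],ce[i])
im=cv2.resize(c['image'][150:240,330:430],None,fx=6,fy=6,interpolation=cv2.INTER_CUBIC)
for k,v in C.items():
    u=((proj(c,p+M@v)+.5-[330,150])*6).astype(int); cv2.circle(im,tuple(int(q) for q in u),4,(255,0,255),1)
cv2.imwrite('pics/ov.png',cv2.convertScaleAbs(im,alpha=1.3))
E
```

```text
BL [ 0.5534 -0.1191  0.0253] [  27.2 -116.2] [382.4 221.1]
BR [ 0.5422 -0.0683  0.0255] [ 14.4 -65.8] [366.6 209.1]
TL [ 0.534  -0.1236  0.0667] [   7.9 -121.3] [379.2 216.2]
TR [ 0.5227 -0.0728  0.0669] [ -4.9 -70.9] [362.9 203.8]
[365 202  16  13  46] [372.97826087 207.69565217]
```

View pics/ov.png

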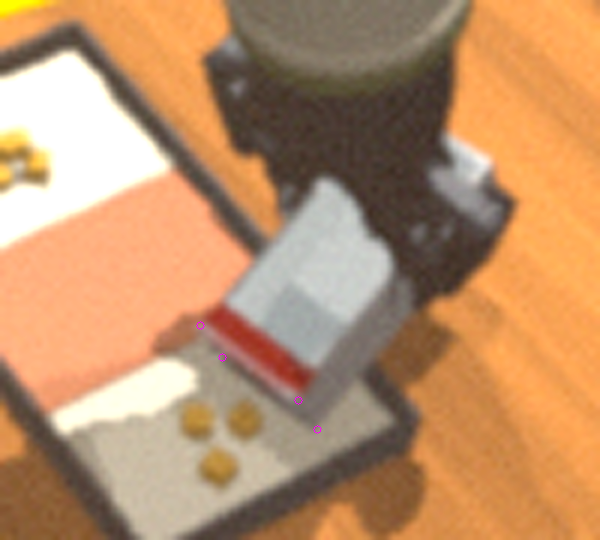

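Overlay: the predicted mouth corners fall within 1.5 px of the real ones. The tin is empty and three pieces lie apart on the right tile. Next, the low front corner of the tin wedges between the left-tile pieces and pushes two across.

```bash
cat > tgt.py <<'E'
from tin import *
def plan(pts,turn=0,key='BR'):
    s=get_state();M=R.from_quat(np.roll(s['tcp_rot'],-1)).as_matrix();p=s['tool_pos']
    M=M@R.from_euler('z',turn,degrees=True).as_matrix()
    for k,v in C.items(): print(k,loc(p+M@v).round(1),(p+M@v)[2].round(4),end=' ')
    print()
    for x,y,z in pts:
        q=np.array(wor(x,y,z))-M@C[key]; print((x,y,z),'tcp',q.round(4),'shift',(M.T@(q-p)*1000).round(1)); p=q
E
python3 -c "
from tgt import *
plan([(14,-66,.06),(36,82,.06),(36,82,.02),(-12,82,.02),(-46,37,.02)],-35)"
```

```text
BL [  57.3 -139.1] 0.0314 BR [  18.6 -104.9] 0.0253 TL [  41.8 -149.1] 0.0735 TR [   3.1 -114.9] 0.0674 
(14, -66, 0.06) tcp [ 0.5921 -0.0453  0.1127] shift [ 32.1 -24.  -33.7]
(36, 82, 0.06) tcp [0.6185 0.102  0.1127] shift [125.  -81.7   9.2]
(36, 82, 0.02) tcp [0.6185 0.102  0.0727] shift [-6.7 -5.8 39. ]
(-12, 82, 0.02) tcp [0.5705 0.1034 0.0727] shift [-30.8 -35.3 -10.6]
(-46, 37, 0.02) tcp [0.5352 0.0595 0.0727] shift [-55.5   4.8  -8.8]
```

Emit:
apply_moves --increments '[[[4, 0, -17, 0], [4, 0, -17, 0], [0, 0, 0, -7], [0, 0, 0, -7], [0, 0, 0, -7], [0, 0, 0, -7], [0, 0, 0, -7], [25, -17, 0, 0], [30, -20, 0, 0], [30, -20, 0, 0], [30, -20, 0, 0], [25, -17, 0, 0], [10, -7, 0, 0], [0, 0, 0, 0]]]'

```text
clock: 18.3
tool_pos: [0.623, 0.0964, 0.1233]
tcp_rot: [0.034, 0.911, 0.397, 0.106]
wrist_force: [-0.0, 0.2, -2.5]
finger_gap: 0.0513
```

```bash
python3 -c "
from tgt import *
st()
plan([(36,82,.05),(36,82,.013),(-12,82,.013),(-46,37,.013)])
brass(snap('side','s13'))"
```

```text
t 18.3 J [0.067 0.1   1.76  0.01  1.058 0.812] p [0.623  0.0964 0.1233] F [-0.   0.2 -2.5] gap 0.0513
[[0.6615, 0.7168, 0.2207], [0.7311, -0.6819, 0.0233], [0.1672, 0.146, -0.9751]]
tilt 12.82 dir 6.0
BL [79.5 42.3] 0.0767 BR [40.8 76.4] 0.0706 TL [64.1 32.3] 0.1189 TR [25.3 66.4] 0.1128 
(36, 82, 0.05) tcp [0.6184 0.1021 0.1027] shift [ -2.3 -10.2  19.2]
(36, 82, 0.013) tcp [0.6184 0.1021 0.0657] shift [-6.2 -5.4 36.1]
(-12, 82, 0.013) tcp [0.5705 0.1035 0.0657] shift [-30.7 -35.4 -10.6]
(-46, 37, 0.013) tcp [0.5351 0.0595 0.0657] shift [-55.5   4.7  -8.8]
px [329.3 175.9] area 119 pan xy [-2. 87.]
px [362.4 219.5] area 26 pan xy [ -7. -80.]
px [370.2 219.6] area 23 pan xy [ 10. -91.]
px [366.  227.3] area 24 pan xy [ -13. -104.]
```

```bash
python3 -c "
from tgt import *
plan([(19,81,.04),(19,81,.014),(-14,81,.014),(-50,34,.014)])"
```

```text
BL [79.3 41. ] 0.0765 BR [40.6 75.1] 0.0704 TL [63.9 31. ] 0.1187 TR [25.2 65.2] 0.1126 
(19, 81, 0.04) tcp [0.6015 0.1016 0.0927] shift [-14.5 -24.2  25.1]
(19, 81, 0.014) tcp [0.6015 0.1016 0.0667] shift [-4.3 -3.8 25.4]
(-14, 81, 0.014) tcp [0.5685 0.1025 0.0667] shift [-21.1 -24.3  -7.2]
(-50, 34, 0.014) tcp [0.5311 0.0566 0.0667] shift [-58.3   4.6  -9.3]
```

Emit:
apply_moves --increments '[[[-7, -12, 12, 0], [-8, -12, 13, 0], [0, 0, 0, 0], [-2, -2, 13, 0], [-2, -2, 12, 0], [0, 0, 0, 0], [0, 0, 0, 0]]]'

```text
clock: 19.05
tool_pos: [0.6013, 0.1009, 0.0667]
tcp_rot: [0.034, 0.911, 0.396, 0.106]
wrist_force: [0.6, -0.3, -2.5]
finger_gap: 0.0512
```

```bash
python3 -c "
from tgt import *
st()
plan([(19,81,.010),(-14,81,.010),(-50,34,.010)])"
```

```text
t 19.05 J [0.079 0.119 1.853 0.006 0.947 0.827] p [0.6013 0.1009 0.0667] F [ 0.6 -0.3 -2.5] gap 0.0512
[[0.6639, 0.7148, 0.2198], [0.7291, -0.684, 0.0224], [0.1664, 0.1453, -0.9753]]
tilt 12.76 dir 5.8
BL [57.5 46.2] 0.0201 BR [18.8 80.4] 0.014 TL [42.  36.3] 0.0623 TR [ 3.4 70.5] 0.0562 
(19, 81, 0.01) tcp [0.6016 0.1014 0.0627] shift [-0.1 -0.8  4. ]
(-14, 81, 0.01) tcp [0.5686 0.1024 0.0627] shift [-21.2 -24.2  -7.2]
(-50, 34, 0.01) tcp [0.5312 0.0565 0.0627] shift [-58.3   4.7  -9.2]
```

Emit:
apply_moves --increments '[[[0, -1, 3, 0], [-4, -5, -1.4, 0], [-4, -5, -1.4, 0], [-4, -5, -1.4, 0], [-4, -5, -1.5, 0], [-5, -4, -1.5, 0], [-6, 0, -1, 0], [-7, 1, -1.1, 0], [-7, 1, -1.1, 0], [-7, 1, -1.2, 0], [-8, 1, -1.2, 0], [-8, 0, -1.2, 0], [-8, 1, -1.2, 0], [-8, 0, -1.2, 0], [0, 0, 0, 0]]]'

```text
clock: 20.55
tool_pos: [0.5303, 0.0555, 0.0638]
tcp_rot: [0.034, 0.912, 0.396, 0.106]
wrist_force: [0.1, -0.1, -2.0]
finger_gap: 0.0514
```

```bash
python3 br.py 14;python3 -c "
from tgt import *
plan([])"
```

```text
t 20.55 J [-0.008 -0.084  2.065  0.03   0.939  0.728] p [0.5303 0.0555 0.0638] F [ 0.1 -0.1 -2. ] gap 0.0514
[[0.6642, 0.7145, 0.2201], [0.7288, -0.6844, 0.0223], [0.1666, 0.1456, -0.9752]]
tilt 12.78 dir 5.8
side
px [343.2 162.4] area 14 pan xy [ 58. 110.]
px [321.7 177.1] area 28 pan xy [-23.  94.]
px [325.7 199.4] area 34 pan xy [-53.  22.]
px [362.2 219.6] area 24 pan xy [ -8. -80.]
px [370.2 219.6] area 23 pan xy [ 10. -91.]
px [365.9 227.2] area 23 pan xy [ -13. -104.]
BL [-11.7  -0.9] 0.0174 BR [-50.4  33.3] 0.0113 TL [-27.2 -10.9] 0.0595 TR [-65.8  23.4] 0.0534
```

Emit:
apply_moves --increments '[[[3, 3, -19, 0], [4, 3, -20, 0], [4, 3, -20, 0], [22, -20, 0, 0], [30, -28, 0, 0], [30, -28, 0, 0], [27, -27, 0, 0], [0, 0, 0, 0]]]'

```text
clock: 21.4
tool_pos: [0.5302, 0.2114, 0.1284]
tcp_rot: [0.033, 0.911, 0.398, 0.107]
wrist_force: [0.3, 0.1, -2.2]
finger_gap: 0.0515
```

```bash
python3 br.py 15; python3 -c "
from h import *
c=load('s15'); cv2.imwrite('pics/s15c.png',cv2.convertScaleAbs(cv2.resize(c['image'][145:250,290:410],None,fx=6,fy=5.7,interpolation=cv2.INTER_CUBIC)[:598],alpha=1.3))"
```

```text
t 21.4 J [ 0.317 -0.059  1.912 -0.051  1.069  1.084] p [0.5302 0.2114 0.1284] F [ 0.3  0.1 -2.2] gap 0.0515
[[0.6603, 0.7176, 0.2214], [0.7317, -0.6812, 0.0255], [0.1691, 0.1451, -0.9749]]
tilt 12.88 dir 6.6
side
px [323.2 176.3] area 62 pan xy [-17.  94.]
px [325.5 199.1] area 32 pan xy [-53.  24.]
px [362.4 219.6] area 25 pan xy [ -7. -80.]
px [370.2 219.6] area 23 pan xy [ 10. -91.]
px [366.  227.3] area 24 pan xy [ -13. -104.]
```

View pics/s15c.png

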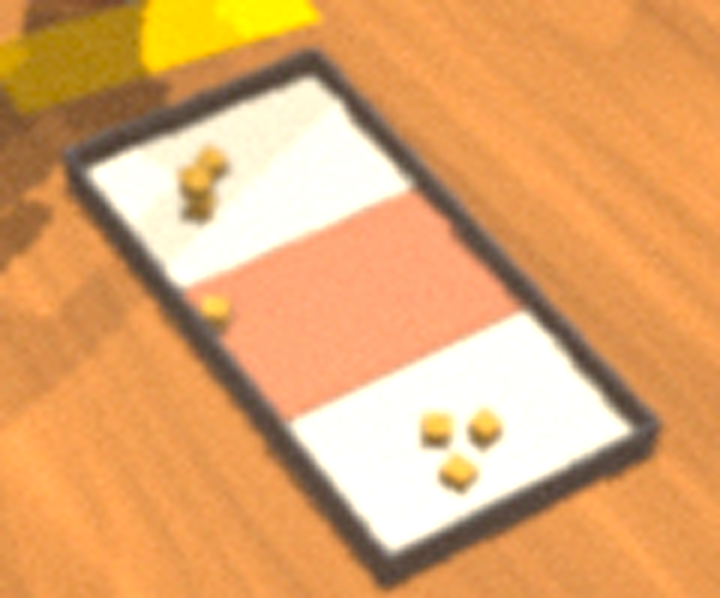

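Run:
```python
from br import *
c=snap('top','t16');brass(c)
s=load('s15')
h=cv2.cvtColor(s['image'],cv2.COLOR_BGR2HSV)
# individual maxima on left cluster using crop picture coordinates
for u,v in [(212,162),(197,182),(203,206),(215,310)]:
    px=(290+u/6,145+v/5.7); print(np.round(px,1),loc(atz(s,*px,.0135)).round(0))
a=cv2.resize(c['image'][145:225,258:378],None,fx=5,fy=5,interpolation=cv2.INTER_CUBIC)
b=cv2.resize(s['image'][165:205,310:340],None,fx=6.6,fy=10,interpolation=cv2.INTER_CUBIC)
M=np.zeros((400,800,3),np.uint8);M[:400,:600]=a;M[:400,600:798]=b
cv2.imwrite('pics/fin1.png',cv2.convertScaleAbs(M,alpha=1.3))
```

```text
px [348.9 185.4] area 11 pan xy [ 11. -93.]
px [280.7 192.4] area 59 pan xy [-17.  92.]
px [345.  191.5] area 12 pan xy [ -7. -83.]
px [353.6 193.6] area 15 pan xy [ -12. -106.]
px [306.6 206.7] area 31 pan xy [-54.  20.]
[325.3 173.4] [ -7. 100.]
[322.8 176.9] [-20.  93.]
[323.8 181.1] [-25.  78.]
[325.8 199.4] [-53.  22.]
```

Run:
```python
from br import *
for f,boxes in (('t16',[(272,184,20,18),(298,199,18,15),(340,180,20,18)]),('s15',[(314,168,20,18),(318,193,16,14)])):
    c=load(f);h=cv2.cvtColor(c['image'],cv2.COLOR_BGR2HSV)
    for x,y,w,g in boxes:
        print(f,x,y)
        # V of brass-like pixels (/10), '.' otherwise
        for r in range(y,y+g): print(''.join('%3d'%(h[r,k,2]//4) if 13<=h[r,k,0]<=33 and h[r,k,1]>80 else '  .' for k in range(x,x+w)))
```

```text
t16 272 184
  .  .  .  .  .  .  .  .  .  .  .  .  .  .  .  .  .  .  .  .
  .  .  .  .  .  .  .  .  .  .  .  .  .  .  .  .  .  .  .  .
  .  .  .  .  .  .  .  .  .  .  .  .  .  .  .  .  .  .  .  .
  .  .  .  . 39 39 39 40 41  .  .  .  .  .  .  .  .  .  .  .
  .  .  .  . 39 39 39 39 39  .  .  .  .  .  .  .  .  .  .  .
  .  .  .  . 39 37 38 38 37  .  .  .  .  .  .  .  .  .  .  .
  .  .  .  . 36 35 35 35 35  .  .  .  .  .  .  .  .  .  .  .
  .  .  .  .  . 34 34 35 36 38  .  .  .  .  .  .  .  .  .  .
  .  .  .  .  . 38 38 38 37 37 38  .  .  .  .  .  .  .  .  .
  .  .  .  .  .  . 39 39 38 37 37 39 40 38  .  .  .  .  .  .
  .  .  .  .  .  . 39 37 36 36 37 38 38 37 36  .  .  .  .  .
  .  .  .  .  .  . 37 33 33 34 35 38 37 34 31  .  .  .  .  .
  .  .  .  .  .  .  .  .  .  . 35 35 33 30 26  .  .  .  .  .
  .  .  .  .  .  .  .  .  .  .  . 31 29 25  .  .  .  .  .  .
  .  .  .  .  .  .  .  .  .  .  .  . 26  .  .  .  .  .  .  .
  .  .  .  .  .  .  .  .  .  .  .  .  .  .  .  .  .  .  .  .
  .  .  .  .  .  .  .  .  .  .  .  .  .  .  .  .  .  .  .  .
  .  .  .  .  .  .  .  .  .  .  .  .  .  .  .  .  .
[... 3064 characters left out ...]
 .
s15 318 193
  .  .  .  .  .  .  .  .  .  .  .  .  .  .  .  .
  .  .  .  .  . 49  .  .  .  .  .  .  .  .  .  .
  .  .  . 46  .  .  .  .  .  .  .  .  .  .  .  .
  .  .  .  .  .  . 51  .  .  .  .  .  .  .  .  .
  .  .  .  .  . 50 53 54 52 51 48  .  .  .  .  .
 18 17  .  .  . 47 54 55 53 51 47  .  .  .  .  .
 20  .  .  .  . 40 50 53 51 49 44  .  .  .  .  .
 24 19  .  .  . 30 37 39 42 41 42  .  .  .  .  .
 28 24 18  .  .  . 26 29 30 35  .  .  .  .  .  .
 36 28 19 16  .  .  . 26 29 34  .  .  .  .  .  .
 42 34 24 19  .  .  .  .  .  .  .  .  .  .  .  .
 46 41 33  .  .  .  .  .  .  .  .  .  .  .  .  .
 47 45 41 30 21  .  .  .  .  .  .  .  .  .  .  .
 47 47 44 36 27  .  .  .  .  .  .  .  .  .  .  .
```

Run:
```python
from br import *
t=load('t16');s=load('s15')
M=np.zeros((600,800,3),np.uint8)
def put(im,x,y,w,h,k,X,Y):
    a=cv2.resize(im[y:y+h,x:x+w],None,fx=k,fy=k,interpolation=cv2.INTER_CUBIC);M[Y:Y+a.shape[0],X:X+a.shape[1]]=a
put(t['image'],200,140,200,100,4,0,0)
put(s['image'],255,85,80,40,5,0,400)
put(s['image'],255,150,130,66,3,405,400)
cv2.imwrite('pics/fin2.png',cv2.convertScaleAbs(M,alpha=1.3))
```

```text
(no output)
```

View pics/fin2.png

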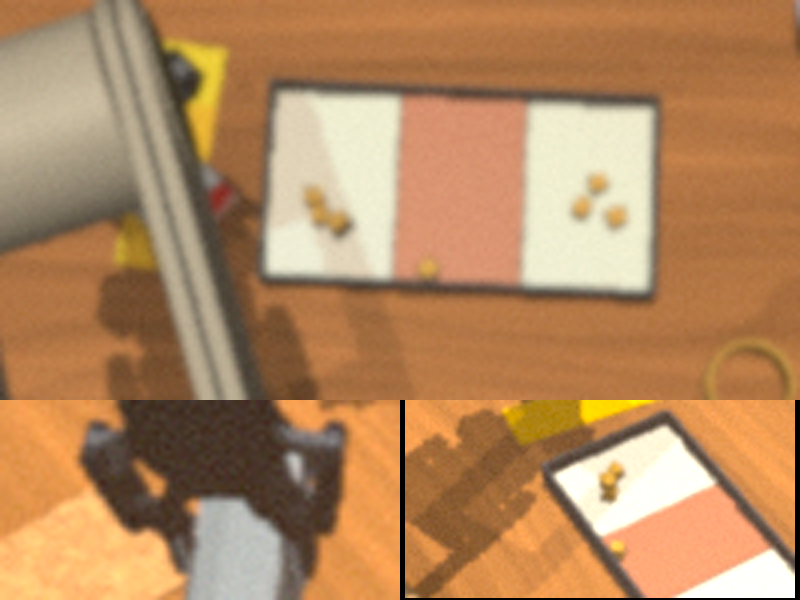

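Run:
```python
from tin import *
c=load('s15');h=cv2.cvtColor(c['image'],cv2.COLOR_BGR2HSV).astype(int)
M=np.array([[0.6603,0.7176,0.2214],[0.7317,-0.6812,0.0255],[0.1691,0.1451,-0.9749]]);p=np.array([.5302,.2114,.1284])
for k,v in C.items(): print(k,(p+M@v).round(3),proj(c,p+M@v).round(1))
for r in range(112,150): print(r,' '.join('%3d/%-3d'%(h[r,k,0],h[r,k,1]) if h[r,k,1]>60 else '   .   ' for k in range(286,318)))
```

```text
BL [0.518 0.153 0.082] [312.1 144.9]
BR [0.48  0.188 0.076] [293.5 144.1]
TL [0.502 0.143 0.124] [308.7 137.8]
TR [0.464 0.179 0.118] [289.3 137. ]
112  14/146  14/140  11/131   8/102    .       .     11/81     .       .       .       .       .       .       .       .       .       .       .       .       .       .       .       .       .       .       .     12/88   13/114  10/112  13/115  10/111  15/134
113  15/142  15/141  14/137  13/71     .       .     11/76     .       .       .       .       .       .       .       .       .       .       .       .       .       .       .       .       .       .       .       .      5/70   13/92   13/98   13/119  11/119
114  15/145  15/145  15/137  11/88     .       .     13/81     .       .       .       .       .       .       .       .       .       .       .       .       .       .       .       .       .       .       .       .       .     11/72   10/90   16/130  12/129
115  14/142  15/145  14/143  13/113    .       .       .       .       .       .       .       .       .       .       .       .       .       .       .       .       .    
[... 8227 characters left out ...]
/160  13/155  13/149  14/157  14/165  15/172  15/162  15/175  15/163  17/175  19/188  19/204  20/201  21/218  21/222  21/223  22/243  22/232  22/241  23/255  23/255  22/255  23/255
148  14/166  15/169  14/168  13/167  14/169  14/162  14/165  14/170  13/154  12/149  15/165  15/158  14/174  16/178  15/163  18/193  18/195  20/213  21/208  22/255  22/217  22/221  21/216  21/220  21/223  22/218  22/230  22/255  22/255  23/255  23/255  23/255
149  14/166  14/170  14/170  15/172  14/164  14/168  13/163  14/168  13/162  14/167  15/170  14/166  17/167  20/203  21/222  21/199  22/226  20/215  22/230  21/216  22/255  21/233  21/226  21/211  21/219  22/243  22/211  22/255  23/255  23/255  23/255  23/255
```

The last picture shows three pieces on the left tile, one on the middle at (428,268) and three on the right, so only seven are visible. The eighth may have been scooped into the mouth, so I tip the tin again over the middle tile.

Emit:
apply_moves --increments '[[[-13, 25, 1, 0], [-18, 35, 2, 0], [-18, 35, 2, 0], [-18, 35, 2, 0], [-16, 30, 2, 0], [-10, 20, 1, 0], [-4, -3, 22, 0], [-4, -3, 22, 0], [0, 0, 0, 7], [0, 0, 0, 7], [0, 0, 0, 7], [0, 0, 0, 6], [0, 7, 0, 0], [0, -7, 0, 0], [0, 7, 0, 0], [0, -7, 0, 0], [0, 0, 0, 0], [0, 0, 0, 0]]]'

```text
clock: 23.3
tool_pos: [0.5996, 0.0156, 0.0837]
tcp_rot: [0.008, 0.979, 0.173, 0.111]
wrist_force: [-0.2, 0.1, -1.2]
finger_gap: 0.0515
```

```bash
python3 br.py 17 b
```

```text
t 23.3 J [-0.084  0.069  1.872  0.05   0.981  1.114] p [0.5996 0.0156 0.0837] F [-0.2  0.1 -1.2] gap 0.0515
[[0.9154, 0.3366, 0.2205], [0.3402, -0.9401, 0.0227], [0.215, 0.0542, -0.9751]]
tilt 12.81 dir 5.9
side
px [323.3 176.3] area 61 pan xy [-17.  94.]
px [325.6 199.1] area 40 pan xy [-53.  23.]
px [362.3 219.5] area 26 pan xy [ -7. -80.]
px [370.2 219.6] area 23 pan xy [ 10. -91.]
px [366.  227.4] area 25 pan xy [ -13. -105.]
top
px [353.6 193.6] area 15 pan xy [ -12. -106.]
px [306.2 207.2] area 43 pan xy [-55.  21.]
```

Run:
```python
from br import *
c=load('s17');h=cv2.cvtColor(c['image'],cv2.COLOR_BGR2HSV)
for x,y,w,g in [(315,168,16,18),(318,193,16,13),(358,213,20,18)]:
    print(x,y)
    for r in range(y,y+g): print(''.join('%3d'%(h[r,k,2]//4) if 10<=h[r,k,0]<=33 and h[r,k,1]>60 else '  .' for k in range(x,x+w)))
# predicted silhouettes areas for single cube / stack in each camera
for n in('s17','t16'):
    c=load(n)
    for nm,(x,y) in {'mid':(-54,21),'left':(-20,93),'right':(-8,-80)}.items():
        for H in(12,24):
            P=np.array([proj(c,wor(x+a,y+b,.007+z/1000)) for a in(-6,6) for b in(-6,6) for z in(0,H)],np.float32)
            hull=cv2.convexHull(P);print(n,nm,H,'area',round(cv2.contourArea(hull)),'cent',hull.mean((0,1)).round(1),end=' | ')
    print()
```

```text
315 168
 20 23  .  .  .  .  .  .  .  .  .  .  .  .  .  .
  .  .  .  .  .  .  .  .  .  .  .  .  .  .  .  .
  .  .  .  .  .  .  .  .  . 55 55  .  .  .  .  .
  .  .  .  .  .  .  .  . 55 54 55 56 55  .  .  .
  .  .  .  .  .  .  . 54 53 54 55 55 55  .  .  .
  .  .  .  .  .  . 56 54 50 50 52 50 47  .  .  .
  .  .  .  .  . 54 54 55 52 46 43 37 37  .  .  .
  .  .  .  . 54 52 54 55 55 49 38 32 38  .  .  .
  .  .  .  . 52 49 52 56 55 51 39 41  .  .  .  .
  .  .  .  .  . 41 44 51 53 48 42  .  .  .  .  .
  .  .  .  .  . 37 34 37 37 37 42  .  .  .  .  .
  .  .  .  .  . 42 32 29 30 34 44  .  .  .  .  .
  .  .  .  .  .  . 36 31 32 36 44  .  .  .  .  .
  .  .  .  .  .  . 32 30 32 35 43  .  .  .  .  .
  .  .  .  .  .  . 31 29 29 33 43  .  .  .  .  .
  .  .  .  .  .  . 39 36 33 38  .  .  .  .  .  .
  .  .  .  .  .  .  .  .  .  .  .  .  .  .  .  .
  .  .  .  .  .  .  .  .  .  .  .  .  .  .  .  .
318 193
  .  .  .  .  .  .  . 50 44 37 33 33 33 31 29 28
  .  .  .  .  . 45 43 38 32 29 28 29 27 28 27 28
  .  .  . 40 35 33 31  . 28 28 27 28 27 27 29 27
 17 19 25 28 29 28 29 28 28 28 27 28 28 28 27 28
 17 16
[... 1333 characters left out ...]
  .  .  .  .  .  .  .  .
  .  .  .  .  . 39 37 44 52 51 44 46  .  .  .  .  .  .  .  .
  .  .  .  .  . 41 30 34 37 40 39  .  .  .  .  .  .  .  .  .
  .  .  .  .  .  .  . 35 31 35  .  .  .  .  .  .  .  .  .  .
s17 mid 12 area 34 cent [325.8 199.9] | s17 mid 24 area 52 cent [325.8 198.4] | s17 left 12 area 32 cent [322.7 177. ] | s17 left 24 area 49 cent [322.7 175.5] | s17 right 12 area 37 cent [362.1 219.6] | s17 right 24 area 56 cent [362.3 218.2] | 
t16 mid 12 area 23 cent [306.3 207.5] | t16 mid 24 area 27 cent [306.3 207. ] | t16 left 12 area 24 cent [280.4 193.4] | t16 left 24 area 29 cent [280.3 193. ] | t16 right 12 area 24 cent [344.1 191.9] | t16 right 24 area 30 cent [344.3 191.4] |
```

Comparing both cameras explains it. The left tile holds four pieces, one standing on another at about pan (-26,82), because the side view shows a double-height face and the top view only a single one. I will wedge the corner in behind that stack and push both of its pieces onto the middle tile.

```bash
cat >> tgt.py <<'E'
def rotc(th,key='BR'):
    r=C[key]*1000; print('rot shift per row',(r-R.from_euler('z',th,degrees=True).apply(r)).round(2))
E
python3 -c "
from tgt import *
s=get_state();M=R.from_quat(np.roll(s['tcp_rot'],-1)).as_matrix(); print('up40',(M.T@[0,0,40]).round(1))
plan([(5,89,.06),(5,89,.0105),(-40,89,.0105)],-27)
rotc(-7)
plan([(-40,89,.0105),(-40,42,.0105)],-55)"
```

```text
up40 [  8.6   2.2 -39. ]
BL [ 58.5 -39.2] 0.0371 BR [19.8 -5. ] 0.031 TL [ 43.  -49.2] 0.0793 TR [  4.3 -15. ] 0.0732 
(5, 89, 0.06) tcp [0.5877 0.1099 0.1127] shift [ 65.8 -68.9 -28.8]
(5, 89, 0.0105) tcp [0.5877 0.1099 0.0632] shift [-8.3 -7.2 48.3]
(-40, 89, 0.0105) tcp [0.5427 0.1112 0.0632] shift [-28.8 -33.1  -9.9]
rot shift per row [ 2.96 -7.41  0.  ]
BL [ 88.4 -42. ] 0.0438 BR [ 38.6 -30.2] 0.0345 TL [ 77.6 -53.7] 0.0869 TR [ 27.8 -41.9] 0.0777 
(-40, 89, 0.0105) tcp [0.5246 0.1369 0.0597] shift [  96.6 -107.4    9.6]
(-40, 42, 0.0105) tcp [0.5233 0.09   0.0597] shift [-45.7  10.9  -1.4]
```

Emit:
apply_moves --increments '[[[4, 1, -20, 0], [3, 1, -10, 0], [0, 0, 0, -7], [0, 0, 0, -7], [0, 0, 0, -7], [0, 0, 0, -6], [15, -17, 0, 0], [20, -23, 0, 0], [17, -20, 0, 0], [8, -8, 0, 0], [0, 0, 0, 0]]]'

```text
clock: 24.5
tool_pos: [0.5916, 0.1067, 0.1151]
tcp_rot: [0.034, 0.911, 0.397, 0.107]
wrist_force: [0.3, 0.1, -1.9]
finger_gap: 0.0513
```

```bash
python3 -c "
from tgt import *
plan([(5,89,.04),(5,89,.0105),(-40,89,.0105)])"; python3 br.py 18
```

```text
BL [47.8 51.7] 0.0684 BR [ 9.  85.8] 0.0623 TL [32.3 41.7] 0.1106 TR [-6.4 75.8] 0.1045 
(5, 89, 0.04) tcp [0.5876 0.11   0.0928] shift [-3.9 -8.3 20.9]
(5, 89, 0.0105) tcp [0.5876 0.11   0.0633] shift [-4.9 -4.3 28.8]
(-40, 89, 0.0105) tcp [0.5427 0.1113 0.0633] shift [-28.8 -33.1  -9.9]
t 24.5 J [0.091 0.032 1.848 0.003 1.037 0.838] p [0.5916 0.1067 0.1151] F [ 0.3  0.1 -1.9] gap 0.0513
[[0.6617, 0.7164, 0.2213], [0.7308, -0.6822, 0.0232], [0.1676, 0.1464, -0.9749]]
tilt 12.86 dir 6.0
side
px [323.4 176.7] area 73 pan xy [-18.  93.]
px [325.6 199.2] area 40 pan xy [-53.  23.]
px [362.4 219.5] area 26 pan xy [ -7. -80.]
px [370.2 219.6] area 23 pan xy [ 10. -91.]
px [366.  227.3] area 24 pan xy [ -13. -104.]
```

Emit:
apply_moves --increments '[[[-4, -8, 21, 0], [-3, -2, 15, 0], [-2, -2, 14, 0], [0, 0, 0, 0], [-5, -5.5, -1.6, 0], [-5, -5.5, -1.6, 0], [-5, -5.5, -1.7, 0], [-5, -5.5, -1.7, 0], [-5, -5.5, -1.7, 0], [-4, -5.5, -1.6, 0], [3, -7.4, 0, -7], [3, -7.4, 0, -7], [3, -7.4, 0, -7], [3, -7.4, 0, -7], [0, 0, 0, 0]]]'

```text
clock: 26.05
tool_pos: [0.5238, 0.1357, 0.0589]
tcp_rot: [0.058, 0.788, 0.606, 0.095]
wrist_force: [-0.3, -0.3, -2.6]
finger_gap: 0.0512
```

```bash
python3 br.py 19; python3 -c "
from tgt import *
plan([(-40,42,.0105)])"
```

```text
t 26.05 J [ 0.168 -0.05   2.043 -0.018  0.927  0.436] p [0.5238 0.1357 0.0589] F [-0.3 -0.3 -2.6] gap 0.0512
[[0.2476, 0.9436, 0.2198], [0.9657, -0.2587, 0.0229], [0.0785, 0.2066, -0.9753]]
tilt 12.77 dir 5.9
side
px [313.1 178.7] area 55 pan xy [-46. 101.]
px [319.8 184.5] area 29 pan xy [-41.  74.]
px [325.3 199.1] area 30 pan xy [-54.  24.]
px [362.4 219.5] area 26 pan xy [ -7. -80.]
px [370.2 219.6] area 23 pan xy [ 10. -91.]
px [366.  227.4] area 25 pan xy [ -13. -105.]
BL [ 9.4 75.6] 0.0192 BR [-40.3  87.6] 0.0099 TL [-1.4 63.9] 0.0623 TR [-51.2  75.9] 0.053 
(-40, 42, 0.0105) tcp [0.5234 0.0899 0.0597] shift [-44.2  11.2  -1.9]
```

Emit:
apply_moves --increments '[[[-2, -8, -1.8, 0], [-6, 1, 0, 0], [-6, 1, 0, 0], [-7, 2, 0, 0], [-7, 2, -0.5, 0], [-7, 2, -0.5, 0], [-7, 2, -0.5, 0], [-6, 1, 0, 0], [0, 0, 0, 0]]]'

```text
clock: 27.0
tool_pos: [0.515, 0.0871, 0.0592]
tcp_rot: [0.059, 0.789, 0.604, 0.095]
wrist_force: [0.3, -0.5, -2.2]
finger_gap: 0.0515
```

```bash
python3 br.py 20; python3 -c "
from tgt import *
plan([])"
```

```text
t 27.0 J [ 0.064 -0.108  2.096  0.01   0.93   0.322] p [0.515  0.0871 0.0592] F [ 0.3 -0.5 -2.2] gap 0.0515
[[0.2512, 0.9425, 0.2205], [0.9647, -0.2624, 0.0223], [0.0789, 0.2072, -0.9751]]
tilt 12.81 dir 5.8
side
px [310.4 179.5] area 45 pan xy [-54. 103.]
px [327.2 197.8] area 58 pan xy [-47.  25.]
px [362.4 219.5] area 26 pan xy [ -7. -80.]
px [370.2 219.6] area 23 pan xy [ 10. -91.]
px [366.  227.3] area 24 pan xy [ -13. -104.]
BL [ 1.5 27.4] 0.0193 BR [-48.3  39.3] 0.01 TL [-9.3 15.8] 0.0624 TR [-59.1  27.7] 0.0532
```

Emit:
apply_moves --increments '[[[2, 4, -20, 0], [2, 4, -20, 0], [1, 4, -20, 0], [25, -7, 0, 0], [35, -9, 0, 0], [35, -9, 0, 0], [35, -9, 0, 0], [35, -9, 0, 0], [28, -8, 0, 0], [0, 0, 0, 0]]]'

```text
clock: 28.05
tool_pos: [0.5141, 0.2917, 0.1256]
tcp_rot: [0.058, 0.787, 0.606, 0.096]
wrist_force: [0.1, -0.2, -2.4]
finger_gap: 0.0515
```

```bash
python3 br.py 21 b
python3 - <<'E'
from br import *
def asc(f,boxes):
    c=load(f);h=cv2.cvtColor(c['image'],cv2.COLOR_BGR2HSV)
    for x,y,w,g in boxes:
        print(f,x,y)
        for r in range(y,y+g): print(r,''.join('%3d'%(h[r,k,2]//4) if 13<=h[r,k,0]<=33 and h[r,k,1]>80 else '  .' for k in range(x,x+w)))
asc('s21',[(303,168,30,20),(318,190,18,16)]); asc('t21',[(266,182,24,28),(295,196,22,17)])
E
```

```text
t 28.05 J [ 0.477  0.011  1.848 -0.09   1.074  0.771] p [0.5141 0.2917 0.1256] F [ 0.1 -0.2 -2.4] gap 0.0515
[[0.2468, 0.9435, 0.221], [0.9657, -0.2584, 0.025], [0.0807, 0.2073, -0.9749]]
tilt 12.85 dir 6.4
side
px [321.4 172.1] area 20 pan xy [-14. 110.]
px [310.3 179.2] area 41 pan xy [-53. 103.]
px [327.  197.7] area 59 pan xy [-48.  25.]
px [362.4 219.5] area 26 pan xy [ -7. -80.]
px [370.2 219.6] area 23 pan xy [ 10. -91.]
px [366.  227.3] area 24 pan xy [ -13. -104.]
top
px [348.9 185.4] area 11 pan xy [ 11. -93.]
px [274.8 190.6] area 14 pan xy [-13. 109.]
px [345.  191.5] area 12 pan xy [ -7. -83.]
px [353.6 193.6] area 15 pan xy [ -12. -106.]
px [305.6 204.4] area 62 pan xy [-47.  23.]
px [274.2 204.4] area 14 pan xy [-51. 108.]
px [280.  206.6] area 15 pan xy [-56.  92.]
s21 303 168
168  40 39 38 33  . 25 22 20 18 17  .  . 19  .  .  .  .  .  .  .  .  .  .  .  .  .  .  .  .  .
169  36 32  .  .  .  .  .  . 17 18  .  .  .  .  .  .  .  . 53  .  .  .  .  .  .  .  .  .  .  .
170   .  . 19  . 18  . 17 18  .  .  .  .  .  .  .  .  . 55 53 54  .  .  .  .  .  .  .  .  .  .
171   .  . 
[... 5246 characters left out ...]
.  .  .  .  .  . 41 41 42 41 38 37  .  .  .  .  .  .  .  .  .
204   .  .  .  .  .  .  . 39 38 38 37 36 37 40  .  .  .  .  .  .  .  .
205   .  .  .  .  .  .  .  .  . 36 36 38 39 40 40  .  .  .  .  .  .  .
206   .  .  .  .  .  .  .  .  . 39 39 41 42 42 40  .  .  .  .  .  .  .
207   .  .  .  .  .  .  .  .  . 39 39 41 42 40 39  .  .  .  .  .  .  .
208   .  .  .  .  .  .  .  .  . 37 35 37 38 35 35  .  .  .  .  .  .  .
209   .  .  .  .  .  .  .  .  .  . 30 30 30 29  .  .  .  .  .  .  .  .
210   .  .  .  .  .  .  .  .  .  . 24 22 22 22  .  .  .  .  .  .  .  .
211  18  .  . 18  .  .  .  .  . 18 18  .  .  .  .  .  .  .  .  .  .  .
212  23 24  . 23 22  . 20 20  . 19  . 19 20 18  .  .  .  .  .  .  . 18
```

The two cameras now agree on all eight pieces lying singly: left (-13,109), (-51,108), (-56,92); middle (-54,19), (-39,27); right three. Now the tin goes back to the mat.

Emit:
apply_moves --increments '[[[0, 0, 0, -8], [0, 0, 0, -8], [0, 0, 0, -8], [0, 0, 0, -8], [0, 0, 0, -8], [0, 0, 0, -8], [0, 0, 0, -8], [0, 0, 0, -8], [0, 0, 0, -8], [0, 0, 0, -8], [0, 0, 0, -8], [0, 0, 0, -8], [0, 0, 0, -7], [0, 0, 0, 0]]]'

```text
clock: 29.55
tool_pos: [0.5145, 0.2867, 0.1251]
tcp_rot: [0.111, 0.017, 0.994, 0.013]
wrist_force: [-0.2, -0.8, -2.9]
finger_gap: 0.0511
```

```bash
python3 -c "
from tgt import *
st();plan([])
go([.509,.388,.06]); go([.509,.388,.034])"
```

```text
t 29.55 J [ 0.47   0.008  1.853 -0.091  1.074 -1.032] p [0.5145 0.2867 0.1251] F [-0.2 -0.8 -2.9] gap 0.0511
[[-0.9749, 0.0311, 0.2203], [0.0368, 0.9991, 0.022], [-0.2194, 0.0295, -0.9752]]
tilt 12.79 dir 5.7
BL [ 42.9 313. ] 0.0984 BR [ 42.7 261. ] 0.0985 TL [ 43.1 313. ] 0.1444 TR [ 42.9 261. ] 0.1445 
turn 0 yawY 88.2 yz 0.03 shift [23.4 99.1 64.5] len 121.0
turn 0 yawY 88.2 yz 0.03 shift [29.1 98.3 89.8] len 136.0
```

Emit:
apply_moves --increments '[[[1, 20, 3, 0], [2, 33, 4, 0], [2, 30, 4, 0], [2, 17, 3, 0], [8, 0, 25, 0], [8, 0, 25, 0], [3, -1, 14, 0], [3, 0, 9, 0], [0, 0, 0, 0], [0, 0, 0, 0]]]'

```text
clock: 30.55
tool_pos: [0.5094, 0.3899, 0.0382]
tcp_rot: [0.111, 0.018, 0.994, 0.014]
wrist_force: [1.0, 0.5, -1.5]
finger_gap: 0.0512
```

```bash
python3 -c "
from tgt import *
st();plan([])
go([.509,.388,.03])"
```

```text
t 30.55 J [ 0.636  0.27   1.739 -0.14   0.942 -0.827] p [0.5094 0.3899 0.0382] F [ 1.   0.5 -1.5] gap 0.0512
[[-0.9745, 0.0328, 0.2218], [0.0389, 0.999, 0.0233], [-0.2208, 0.0313, -0.9748]]
tilt 12.88 dir 6.0
BL [ 34.8 416. ] 0.0117 BR [ 34.5 364. ] 0.0116 TL [ 35.  415.9] 0.0577 TR [ 34.7 363.9] 0.0576 
turn 0 yawY 88.1 yz 0.031 shift [ 2.2 -2.2  7.8] len 8.0
```

Emit:
apply_moves --increments '[[[0.5, -1, 2, 0], [0.5, -1, 2, 0], [0.5, 0, 2, 0], [0, 0, 0, 0]]]'

```text
clock: 30.95
tool_pos: [0.5083, 0.3879, 0.0308]
tcp_rot: [0.111, 0.018, 0.994, 0.013]
wrist_force: [-0.3, 0.2, -1.8]
finger_gap: 0.0513
```

Emit:
apply_moves --increments '[[[0.5, 0, 1.5, 0], [0, 0, 0, 0], [0, 0, 0, 0]]]'

```text
clock: 31.25
tool_pos: [0.5089, 0.3884, 0.0303]
tcp_rot: [0.112, 0.017, 0.994, 0.014]
wrist_force: [-2.3, -2.6, 5.2]
finger_gap: 0.0513
```

Emit:
apply_moves --increments '[[[0, 0, 0, 0], [0, 0, 0, 0], [0, 0, 0, 0], [0, 0, 0, 0], [0, 0, -20, 0], [0, 0, -40, 0], [0, 0, -40, 0], [0, 0, -40, 0], [0, 0, 0, 0]]]' --fingers -1

```text
clock: 32.15
tool_pos: [0.4798, 0.3875, 0.1738]
tcp_rot: [0.115, 0.017, 0.993, 0.017]
wrist_force: [1.0, -0.5, 0.9]
finger_gap: 0.0853
```

Run:
```python
from tgt import *
st()
# check tin: red blob + top centroid in the side and top pictures vs start
for n in('side','top'):
    c=snap(n,n[0]+'22');o=load(n+'0')
    for nm,q in(('start',o),('now',c)):
        h=cv2.cvtColor(q['image'],cv2.COLOR_BGR2HSV)
        m=(((h[...,0]<8)|(h[...,0]>172))&(h[...,1]>150)&(h[...,2]>60)).astype(np.uint8)
        u=proj(q,[.57,.386,.046]).astype(int); k=np.zeros_like(m);cv2.circle(k,tuple(int(x) for x in u),20,1,-1)
        k&=m; mm=cv2.moments(k,True); print(n,nm,mm['m00'],(mm['m10']/max(mm['m00'],1),mm['m01']/max(mm['m00'],1)))
```

```text
t 32.15 J [ 0.664  0.043  1.725 -0.128  1.175 -0.834] p [0.4798 0.3875 0.1738] F [ 1.  -0.5  0.9] gap 0.0853
[[-0.9729, 0.0308, 0.2293], [0.0386, 0.9988, 0.0296], [-0.2281, 0.0376, -0.9729]]
tilt 13.37 dir 7.3
side start 31.0 (286.4516129032258, 100.83870967741936)
side now 31.0 (286.38709677419354, 100.7741935483871)
top start 64.0 (169.6875, 168.3125)
top now 66.0 (169.8181818181818, 168.33333333333334)
```

The tin is back exactly where it started: the red mouth centroid matches to within 0.15 px in both views. Now the shield.

Emit:
apply_moves --increments '[[[0, 0, -20, 8], [0, 0, -20, 8], [0, 0, 0, 8], [0, 0, 0, 8], [0, 0, 0, 8], [0, 0, 0, 8], [0, 0, 0, 8], [0, 0, 0, 8], [0, 0, 0, 8], [0, 0, 0, 8], [0, 0, 0, 8], [0, 0, 0, 8], [0, 0, 0, 8], [0, 0, 0, 0]]]'

```text
clock: 33.65
tool_pos: [0.4679, 0.3833, 0.2026]
tcp_rot: [0.058, 0.795, 0.597, 0.094]
wrist_force: [-0.0, 0.8, 0.4]
finger_gap: 0.0855
```

```bash
python3 -c "
from tgt import *
st()
go([.465,-.3745,.18])"
```

```text
t 33.65 J [ 0.672  0.002  1.711 -0.127  1.245  0.983] p [0.4679 0.3833 0.2026] F [-0.   0.8  0.4] gap 0.0855
[[0.2692, 0.9381, 0.218], [0.9597, -0.2802, 0.0205], [0.0804, 0.2037, -0.9757]]
tilt 12.65 dir 5.4
turn 0 yawY -16.6 yz 0.204 shift [-729.9  205.     5.8] len 758.0
```

Emit:
apply_moves --increments '[[[-20, 6, 0, 0], [-39, 11, 0, 0], [-39, 11, 0, 0], [-39, 11, 0, 0], [-39, 11, 0, 0], [-39, 11, 0, 0], [-39, 11, 0, 0], [-39, 11, 0, 0], [-39, 11, 0, 0], [-39, 11, 0, 0], [-39, 11, 0, 0], [-39, 11, 0, 0], [-39, 11, 0, 0], [-39, 11, 0, 0], [-39, 11, 1, 0], [-39, 11, 1, 0], [-39, 11, 1, 0], [-39, 11, 1, 0], [-39, 11, 2, 0], [-8, 2, 0, 0]]]'

```text
clock: 35.65
tool_pos: [0.4672, -0.3776, 0.179]
tcp_rot: [0.057, 0.793, 0.598, 0.095]
wrist_force: [-0.7, -0.1, -0.2]
finger_gap: 0.0857
```

```bash
python3 -c "
from tgt import *
st()
go([.468,-.3745,.13]);go([.470,-.3745,.072])"
```

```text
t 35.65 J [-0.874  0.036  1.72   0.192  1.265 -0.642] p [ 0.4672 -0.3776  0.179 ] F [-0.7 -0.1 -0.2] gap 0.0857
[[0.2656, 0.9389, 0.2189], [0.9606, -0.2771, 0.0227], [0.0819, 0.2042, -0.9755]]
tilt 12.71 dir 5.9
turn 0 yawY -16.4 yz 0.204 shift [ -0.9 -10.1  48.1] len 49.0
turn 0 yawY -16.4 yz 0.204 shift [ -5.1 -20.  105.1] len 107.0
```

Emit:
apply_moves --increments '[[[0, -5, 24, 0], [-1, -5, 24, 0], [-1, -3, 19, 0], [-1, -3, 19, 0], [-1, -2, 12, 0], [-1, -2, 7, 0], [0, 0, 0, 0]]]'

```text
clock: 36.35
tool_pos: [0.471, -0.3702, 0.0729]
tcp_rot: [0.057, 0.793, 0.598, 0.095]
wrist_force: [-0.0, -0.1, 0.8]
finger_gap: 0.0854
```

Run:
```python
from tgt import *
s,M=st()
nh=np.array([np.cos(np.radians(-15.5)),np.sin(np.radians(-15.5)),0]);z=np.array([0,0,1.])
low=np.array([.456,-.371,.1])+.045*nh-.0779*z
u=-M[:,2]
for lean in(30,12):
    a=np.radians(lean);g=low+.067*(-nh*np.sin(a)+z*np.cos(a)); q=g+.008*M[:,2]
    print(lean,'tcp target',q.round(4),'shift from now',(M.T@(q-s['tool_pos'])*1000).round(1))
print('tool lean along nh',np.degrees(np.arcsin(M[:,1][2])))
```

```text
t 36.35 J [-0.86   0.147  1.809  0.209  1.068 -0.672] p [ 0.471  -0.3702  0.0729] F [-0.  -0.1  0.8] gap 0.0854
[[0.2655, 0.9389, 0.2192], [0.9605, -0.2773, 0.0244], [0.0836, 0.2041, -0.9754]]
tilt 12.74 dir 6.3
30 tcp target [ 0.4688 -0.3739  0.0723] shift from now [-4.1 -1.1 -0. ]
12 tcp target [ 0.4877 -0.3791  0.0798] shift from now [-3.5 19.6 -3.4]
tool lean along nh 11.775086076198232
```

Emit:
apply_moves --increments '[[[-3, 0, 0, 0], [0, 0, 0, 0], [0, 0, 0, 0], [0, 5, -1, 0], [0, 5, -1, 0], [0, 5, -1, 0], [0, 5, 0, 0], [0, 0, 0, 0]]]' --fingers 0.25 --squeeze 30

```text
clock: 37.15
tool_pos: [0.4898, -0.3798, 0.0814]
tcp_rot: [0.058, 0.794, 0.598, 0.096]
wrist_force: [-1.2, 0.6, -0.7]
finger_gap: 0.0318
```

Emit:
apply_moves --increments '[[[0, 0, 0, 0], [0, 0, 0, 0], [0, 0, 0, 0], [0, 0, 0, 0], [0, 0, 0, 0]]]' --fingers 1 --squeeze 50

```text
clock: 37.65
tool_pos: [0.4883, -0.3793, 0.0809]
tcp_rot: [0.057, 0.794, 0.598, 0.095]
wrist_force: [-4.2, 1.6, 5.6]
finger_gap: 0.0145
```

```bash
python3 st.py
```

```text
t 37.65 J [-0.847  0.183  1.753  0.205  1.084 -0.653] p [ 0.4883 -0.3793  0.0809] F [-4.2  1.6  5.6] gap 0.0145
[[0.2666, 0.9384, 0.2197], [0.9602, -0.2783, 0.0234], [0.0831, 0.2047, -0.9753]]
tilt 12.76 dir 6.1
```

Emit:
apply_moves --increments '[[[0, 0, -10, 0], [0, 0, -20, 0], [0, 0, -25, 0], [0, 0, -25, 0], [0, 0, -25, 0], [0, 0, -20, 0], [0, 0, 0, 0]]]'

```text
clock: 38.35
tool_pos: [0.4622, -0.384, 0.207]
tcp_rot: [0.061, 0.794, 0.598, 0.096]
wrist_force: [-0.2, 0.1, -3.0]
finger_gap: 0.0145
```

Run:
```python
from tgt import *
s,M=st()
c=snap('side','s23');
# white shield outline check: bright low-sat blob near gripper
h=cv2.cvtColor(c['image'],cv2.COLOR_BGR2HSV);m=((h[...,1]<50)&(h[...,2]>140)).astype(np.uint8)
u=proj(c,s['tool_pos']).astype(int);print('tcp px',u)
n,l,st_,ce=cv2.connectedComponentsWithStats(m)
for i in range(1,n):
    if st_[i,4]>80 and abs(ce[i]-u).max()<90: print(st_[i],ce[i].round(0))
# predicted shield corners (grasp ~67 up, lean as tool)
g=s['tool_pos']-.008*M[:,2]
w=np.array([np.cos(np.radians(74.5)),np.sin(np.radians(74.5)),0]); w-=M[:,1]*(w@M[:,1]); w/=np.linalg.norm(w); up=np.cross(M[:,1],w); up*=np.sign(up[2])
for a in(-.06,.06):
    for b in(-.067,.023): print(a,b,proj(c,g+a*w+b*up).round(0))
```

```text
t 38.35 J [-0.889  0.011  1.695  0.193  1.31  -0.648] p [ 0.4622 -0.384   0.207 ] F [-0.2  0.1 -3. ] gap 0.0145
[[0.2669, 0.9371, 0.2247], [0.9605, -0.2778, 0.0177], [0.079, 0.2111, -0.9743]]
tilt 13.03 dir 4.5
tcp px [448 291]
[460 301  11  19 120] [464. 311.]
-0.06 -0.067 [463. 335.]
-0.06 0.023 [467. 319.]
0.06 -0.067 [432. 275.]
0.06 0.023 [434. 255.]
```

Run:
```python
from tgt import *
c=load('s23');h=cv2.cvtColor(c['image'],cv2.COLOR_BGR2HSV)
for r in range(240,352,3): print(r,''.join('%3d'%(h[r,k,2]//10) if h[r,k,1]<75 else '  .' for k in range(395,500,3)))
```

```text
240   .  .  .  9  8  9  9  8  9  9  9  8  7  .  .  .  .  .  .  .  .  .  5  .  5  5  .  .  5  .  .  .  .  .  .
243   .  .  .  .  .  9  9  9  8  9  8  9  8  .  .  .  .  .  .  .  .  .  .  .  .  .  .  .  .  .  .  .  .  .  .
246   .  .  .  .  .  .  .  .  9  8  8  9  9  8  .  .  .  .  .  .  .  .  .  5  .  .  .  .  .  .  .  .  .  .  .
249   .  .  .  .  .  .  .  .  .  .  .  8  9  9  8  5  .  .  .  .  .  .  .  .  .  .  .  .  .  4  .  .  .  .  .
252   .  .  .  .  .  .  .  .  .  .  .  .  9  9  9  8  7  .  .  .  .  .  .  .  .  .  .  .  .  .  .  .  .  .  .
255   .  .  .  .  .  .  .  .  .  .  .  .  9  7  7  8  8  8  .  .  .  5  .  .  5  .  .  .  .  .  .  .  .  .  .
258   .  .  .  .  .  .  .  .  .  .  .  .  8  8  8  8  8  8  8  8  8  .  .  .  .  .  .  .  .  .  .  .  .  .  .
261   .  .  .  .  .  .  .  .  .  .  .  .  .  9  7  8  8  8  8  8  8  8  8  8  6  5  5  .  .  .  .  .  .  .  5
264   .  .  .  .  .  .  .  .  .  .  .  .  4  7  9  8  8  8  8  8  8  8  9  8  9  8  8  8  7  7  7  7  7  7  7
267   .  .  .  .  .  .  .  .  .  .  .  .  4  .  8  9  8  8  7  8  8  8  8  8  8  8  8  8  9  9  8  8 10  7  .

[... 2379 characters left out ...]
0 13  .  .  .  .  .  .  .  .  .  .  .  .
336   .  .  .  .  .  .  .  .  .  .  .  .  .  .  .  .  .  .  7  7  8  .  .  .  .  .  .  .  .  .  .  .  .  .  .
339   .  .  .  .  .  .  .  .  .  .  .  .  .  4  4  .  .  .  6  5  6  .  .  .  .  .  .  .  .  .  .  .  .  .  .
342   .  .  .  .  .  .  .  .  .  .  .  .  5  5  5  4  4  6  7  5  5  .  .  .  .  .  .  .  .  .  .  .  .  .  .
345   .  .  .  .  .  .  .  .  .  .  .  5  4  4  5  4  4  6  6  5  6  .  .  .  .  .  .  .  .  .  .  .  .  .  .
348   .  .  .  .  .  .  .  .  .  .  4  4  4  4  4  4  4  5  .  .  .  .  .  .  .  .  .  .  .  .  .  .  .  .  .
351   .  .  .  .  .  .  .  .  .  5  4  4  4  4  4  .  .  .  .  .  .  .  .  .  .  .  .  .  .  .  .  .  .  .  .
```

The lifted shield's end spans (467,318) to (461,333), as predicted for a straight grip. I turn it to the strip direction and carry it over.

Emit:
apply_moves --increments '[[[0, 0, 0, 5], [0, 0, 0, 8], [0, 0, 0, 8], [0, 0, 0, 8], [0, 0, 0, 8], [0, 0, 0, 8], [0, 0, 0, 8], [0, 0, 0, 8], [0, 0, 0, 8], [0, 0, 0, 7], [0, 0, 0, 5], [0, 0, 0, 0]]]'

```text
clock: 39.6
tool_pos: [0.4608, -0.3815, 0.2005]
tcp_rot: [-0.019, 0.992, -0.062, 0.109]
wrist_force: [0.4, 0.3, -3.0]
finger_gap: 0.0147
```

```bash
cat > sh.py <<'E'
from tgt import *
Mg=np.array([[0.2666,0.9384,0.2197],[0.9602,-0.2783,0.0234],[0.0831,0.2047,-0.9753]])
w=np.array([np.cos(np.radians(74.5)),np.sin(np.radians(74.5)),0]); w-=Mg[:,1]*(w@Mg[:,1]); w/=np.linalg.norm(w)
up=np.cross(Mg[:,1],w); up*=np.sign(up[2])
wt,ut=Mg.T@w,Mg.T@up; gt=np.array([0,0,-.008]); bt=gt-.067*ut
def sh(turn=0,zb=None):
    s,M=st(); M=M@R.from_euler('z',turn,degrees=True).as_matrix()
    W=M@wt;U=M@ut;b=s['tool_pos']+M@bt
    print('width yaw',np.degrees(np.arctan2(W[1],W[0])).round(1),'elev',np.degrees(np.arcsin(W[2])).round(1),'lean',np.degrees(np.arcsin((M[:,1])[2])).round(1),'bottom centre',b.round(4),'ends z',(b+.06*W)[2].round(4),(b-.06*W)[2].round(4))
    if zb is not None:
        q=np.array([.555,.1963,zb]); print('shift',(M.T@(q-b)*1000).round(1))
E
python3 -c "
from sh import *
sh(0,.12);sh(0,.02)"
```

```text
t 39.6 J [-0.888  0.017  1.7    0.193  1.308  0.767] p [ 0.4608 -0.3815  0.2005] F [ 0.4  0.3 -3. ] gap 0.0147
[[0.9686, -0.1178, 0.2188], [-0.1262, -0.9917, 0.025], [0.214, -0.0518, -0.9755]]
tilt 12.72 dir 6.5
width yaw -7.2 elev 7.7 lean -3.0 bottom centre [ 0.4684 -0.3793  0.142 ] ends z 0.1501 0.134
shift [   6.5 -579.9   54.8]
t 39.6 J [-0.888  0.017  1.7    0.193  1.308  0.767] p [ 0.4608 -0.3815  0.2005] F [ 0.4  0.3 -3. ] gap 0.0147
[[0.9686, -0.1178, 0.2188], [-0.1262, -0.9917, 0.025], [0.214, -0.0518, -0.9755]]
tilt 12.72 dir 6.5
width yaw -7.2 elev 7.7 lean -3.0 bottom centre [ 0.4684 -0.3793  0.142 ] ends z 0.1501 0.134
shift [ -14.9 -574.7  152.4]
```

Emit:
apply_moves --increments '[[[0, -18, 2, 0], [0, -35, 3, 0], [0, -36, 3, 0], [0, -36, 3, 0], [0, -36, 3, 0], [0, -36, 3, 0], [0, -36, 3, 0], [1, -36, 3, 0], [1, -36, 3, 0], [1, -36, 3, 0], [1, -36, 3, 0], [1, -36, 4, 0], [1, -36, 4, 0], [1, -36, 4, 0], [0, -36, 4, 0], [0, -30, 4, 0], [0, -18, 3, 0], [0, 0, 0, 0]]]'

```text
clock: 41.4
tool_pos: [0.5456, 0.1848, 0.177]
tcp_rot: [-0.018, 0.992, -0.058, 0.109]
wrist_force: [-0.3, -0.0, -3.1]
finger_gap: 0.0147
```

```bash
python3 -c "
from sh import *
sh(0,.03);sh(0,.0105)"
```

```text
t 41.4 J [ 0.258 -0.093  1.851 -0.036  1.165  1.956] p [0.5456 0.1848 0.177 ] F [-0.3 -0.  -3.1] gap 0.0147
[[0.9696, -0.111, 0.2182], [-0.119, -0.9926, 0.0236], [0.214, -0.0488, -0.9756]]
tilt 12.68 dir 6.2
width yaw -6.8 elev 7.7 lean -2.8 bottom centre [0.5531 0.1869 0.1185] ends z 0.1266 0.1105
shift [-18.2  -5.3  87. ]
t 41.4 J [ 0.258 -0.093  1.851 -0.036  1.165  1.956] p [0.5456 0.1848 0.177 ] F [-0.3 -0.  -3.1] gap 0.0147
[[0.9696, -0.111, 0.2182], [-0.119, -0.9926, 0.0236], [0.214, -0.0488, -0.9756]]
tilt 12.68 dir 6.2
width yaw -6.8 elev 7.7 lean -2.8 bottom centre [0.5531 0.1869 0.1185] ends z 0.1266 0.1105
shift [-22.4  -4.3 106. ]
```

Emit:
apply_moves --increments '[[[-4, -2, 20, 0.5], [-5, -2, 25, 0], [-5, -1, 25, 0], [-4, 0, 20, 0], [-3, 0, 12, 0], [0, 0, 0, 0], [0, 0, 0, 0]]]'

```text
clock: 42.1
tool_pos: [0.5495, 0.1922, 0.0755]
tcp_rot: [-0.019, 0.992, -0.065, 0.11]
wrist_force: [-0.3, 0.0, -2.8]
finger_gap: 0.0144
```

```bash
python3 -c "
from sh import *
sh(0,.009)"
```

```text
t 42.1 J [ 0.271  0.04   1.919 -0.046  0.962  1.995] p [0.5495 0.1922 0.0755] F [-0.3  0.  -2.8] gap 0.0144
[[0.9673, -0.1246, 0.2207], [-0.1328, -0.9909, 0.0226], [0.2159, -0.0512, -0.9751]]
tilt 12.82 dir 5.8
width yaw -7.6 elev 7.8 lean -2.9 bottom centre [0.5572 0.1943 0.017 ] ends z 0.0251 0.0088
shift [-4.1 -1.3  7.3]
```

Emit:
apply_moves --increments '[[[-1, -1, 3, 0], [-1, 0, 3, 0], [-0.5, 0, 2, 0], [-0.5, 0, 2, 0], [0, 0, 0, 0]]]' --squeeze 25

```text
clock: 42.6
tool_pos: [0.5489, 0.1941, 0.0647]
tcp_rot: [-0.019, 0.992, -0.065, 0.11]
wrist_force: [0.1, -0.2, -2.9]
finger_gap: 0.0144
```

Emit:
apply_moves --increments '[[[-0.4, 0, 2, 0], [-0.4, 0, 2, 0], [0, 0, 0, 0]]]'

```text
clock: 42.9
tool_pos: [0.5509, 0.1946, 0.0629]
tcp_rot: [-0.019, 0.991, -0.065, 0.112]
wrist_force: [-0.3, -1.8, 7.6]
finger_gap: 0.0143
```

Emit:
apply_moves --increments '[[[-0.4, 0, 2, 0], [-0.4, 0, 2, 0], [0, 0, 0, 0]]]'

```text
clock: 43.2
tool_pos: [0.5534, 0.1947, 0.0609]
tcp_rot: [-0.019, 0.991, -0.065, 0.114]
wrist_force: [3.0, -3.5, 12.7]
finger_gap: 0.0146
```

Emit:
apply_moves --increments '[[[-0.4, 0, 2, 0], [0, 0, 0, 0]]]'

```text
clock: 43.4
tool_pos: [0.5546, 0.1947, 0.0599]
tcp_rot: [-0.019, 0.991, -0.065, 0.116]
wrist_force: [4.6, -5.4, 15.6]
finger_gap: 0.0145
```

Run:
```python
from sh import *
c=snap('side','s24');h=cv2.cvtColor(c['image'],cv2.COLOR_BGR2HSV)
sh()
s=get_state();M=R.from_quat(np.roll(s['tcp_rot'],-1)).as_matrix();b=s['tool_pos']+M@bt
for a in(-.06,.06):
    print('tilted',[proj(c,b+M@(a*wt+q*ut)).round(0).tolist() for q in(0,.09)])
W=np.array([np.cos(-.13),np.sin(-.13),0]);g=s['tool_pos']-.008*M[:,2]
for a in(-.06,.06): print('level',[proj(c,np.array([g[0],g[1],z])+a*W).round(0).tolist() for z in(.001,.091)])
for r in range(105,170,2): print(r,''.join('%3d'%(h[r,k,2]//10) if h[r,k,1]<75 else '  .' for k in range(275,365,2)))
```

```text
t 43.45 J [ 0.275  0.069  1.923 -0.051  0.919  2.002] p [0.5545 0.1947 0.0599] F [ 5.4 -6.4 15.3] gap 0.0147
[[0.9648, -0.1243, 0.2316], [-0.1333, -0.9908, 0.0236], [0.2266, -0.0536, -0.9725]]
tilt 13.46 dir 5.8
width yaw -7.6 elev 8.4 lean -3.1 bottom centre [0.5629 0.1969 0.0015] ends z 0.0103 -0.0073
tilted [[299.0, 158.0], [294.0, 138.0]]
tilted [[336.0, 142.0], [333.0, 121.0]]
level [[296.0, 158.0], [295.0, 135.0]]
level [[333.0, 145.0], [334.0, 122.0]]
105  14 14 14 14 14 14 15  .  .  .  .  .  7  8  8  7  6  .  .  .  .  .  .  .  .  .  .  .  .  .  .  .  .  .  .  .  .  .  .  .  .  .  .  .  .
107  13 14 14 14 14 13 11  9  6  .  .  .  .  .  .  .  .  .  .  .  .  .  .  .  .  .  .  .  .  .  .  .  .  .  .  .  .  .  .  .  .  .  .  .  .
109  14 14 14 12  9  9  8  8  7  .  .  .  .  .  .  .  .  .  .  .  .  .  .  .  .  .  .  .  .  .  .  .  .  .  .  .  .  .  .  .  .  .  .  .  .
111  13 10  9  8  9  9  9  9  8  .  .  .  .  .  .  .  .  .  .  .  .  .  .  .  .  .  .  .  .  .  .  .  .  .  .  .  .  .  .  .  .  .  .  .  .
113   9  9  9  9  8  8  9  8  9  7  .  .  .  .  .  .  .  .  .  .  .  .  .  . 
[... 3282 characters left out ...]

161   .  .  .  .  .  .  .  .  .  .  .  .  .  .  .  .  .  .  .  .  .  .  .  .  .  .  6  .  . 11 17 19 20 20 20 12  .  .  .  .  .  .  .  .  .
163   .  .  .  .  .  .  .  .  .  .  .  .  .  .  .  .  .  .  .  .  .  .  .  .  6  .  8 14 19 20 20 20 20 20 20 19 11  .  .  .  .  .  .  .  .
165   .  .  .  .  .  .  .  .  .  .  .  .  .  .  .  .  .  .  .  .  .  6  .  .  8 14 19 20 20 20 20 20 20 20 20 20 17  7  7  .  .  .  .  .  .
167   .  .  .  .  .  .  .  .  .  .  .  .  .  .  .  .  .  .  .  6  .  .  7 14 19 20 20 20 20 20 20 20 20 20 20 20 22 15  7  8  .  .  .  .  .
169   .  .  .  .  .  .  .  .  .  .  .  .  .  .  .  .  .  .  .  7  9 11 12  . 20 20 20 20 20 20 20 20 20 20 21 22 22 22 16  7  .  .  .  .  .
```

Bottom edge slope in the side view is about halfway between "tilted" and "level", so the shield is levelling as I press. I keep pressing with the lightest grip.

Emit:
apply_moves --increments '[[[-0.4, 0, 2, 0], [-0.4, 0, 2, 0], [0, 0, 0, 0], [0, 0, 0, 0]]]' --squeeze 20

```text
clock: 43.85
tool_pos: [0.5568, 0.195, 0.0578]
tcp_rot: [-0.02, 0.991, -0.065, 0.118]
wrist_force: [8.2, -6.2, 19.9]
finger_gap: 0.0145
```

```bash
cat > edge.py <<'E'
from sh import *
import sys
def edge(f):
    c=snap('side',f);h=cv2.cvtColor(c['image'],cv2.COLOR_BGR2HSV)
    s=get_state();M=R.from_quat(np.roll(s['tcp_rot'],-1)).as_matrix();g=s['tool_pos']-.008*M[:,2]
    m=(h[...,1]<75)&(h[...,2]>95)
    lo=[]
    for k in range(302,330):
        r=[y for y in range(136,163) if m[y,k]]
        # contiguous run starting from row 141
        y=141
        while m[y,k] and y<165:y+=1
        lo.append((k,y))
    lo=np.array(lo);print('bottom slope',np.polyfit(lo[:,0],lo[:,1],1).round(3))
    for e in(0,4,8):
        e=np.radians(e);W=np.array([np.cos(-.13)*np.cos(e),np.sin(-.13)*np.cos(e),np.sin(e)])
        n=np.array([np.sin(-.13),-np.cos(-.13),0])
        p0=np.array([g[0],g[1],.001])-.0*W+.0075*n
        a,b=proj(c,p0-.05*W),proj(c,p0+.05*W);print('expect',round(np.degrees(e)),((b-a)[1]/(b-a)[0]).round(3))
edge(sys.argv[1])
E
python3 edge.py s25; python3 st.py
```

```text
bottom slope [ -0.43 285.56]
expect 0 -0.337
expect 4 -0.391
expect 8 -0.446
t 43.9 J [ 0.275  0.075  1.922 -0.052  0.91   2.003] p [0.5567 0.195  0.0577] F [ 9.1 -6.9 19.3] gap 0.0147
[[0.9638, -0.1241, 0.2358], [-0.1334, -0.9908, 0.0241], [0.2307, -0.0547, -0.9715]]
tilt 13.71 dir 5.8
```

Emit:
apply_moves --increments '[[[2.5, 0, 2.5, 0], [2.5, 0, 2.5, 0], [0, 0, 0, 0], [0, 0, 0, 0]]]'

```text
clock: 44.3
tool_pos: [0.5611, 0.1959, 0.0559]
tcp_rot: [-0.02, 0.991, -0.065, 0.116]
wrist_force: [-22.3, -5.5, 52.1]
finger_gap: 0.0147
```

```bash
python3 edge.py s26; python3 st.py
python3 - <<'E'
from h import *
c=load('s26');h=cv2.cvtColor(c['image'],cv2.COLOR_BGR2HSV)
for r in range(117,164): print(r,''.join('%3d'%(h[r,k,2]//10) if h[r,k,1]<75 else '  .' for k in range(292,342)))
E
```

```text
bottom slope [ -0.478 300.5  ]
expect 0 -0.337
expect 4 -0.391
expect 8 -0.446
t 44.35 J [ 0.272  0.091  1.908 -0.048  0.91   1.999] p [0.5612 0.1959 0.056 ] F [-20.9  -5.1  51.9] gap 0.0143
[[0.9645, -0.1239, 0.2331], [-0.1334, -0.9907, 0.0255], [0.2278, -0.0557, -0.9721]]
tilt 13.56 dir 6.2
117   .  .  .  .  .  .  .  .  .  .  .  .  .  .  .  .  .  .  .  .  .  .  .  .  .  .  .  .  .  .  .  .  .  .  .  .  .  .  .  .  .  .  .  .  .  .  .  .  .  .
118   .  .  .  .  .  .  .  .  .  .  .  .  .  .  .  .  .  .  .  .  .  .  .  .  .  .  .  .  .  .  .  .  .  .  .  .  .  .  .  .  .  .  .  .  .  .  .  .  .  .
119   .  .  .  .  .  .  .  .  .  .  .  .  .  .  .  .  .  .  .  .  .  .  .  .  .  .  .  .  .  .  .  .  .  .  .  .  .  .  .  .  .  .  .  .  .  .  .  .  .  .
120   .  .  .  .  .  .  .  .  .  .  .  .  .  .  .  .  .  .  .  .  .  .  .  .  .  .  .  .  .  .  .  .  .  .  .  .  .  .  .  .  .  .  .  .  .  .  .  .  .  .
121   .  .  .  .  .  .  .  .  .  .  .  .  .  .  .  .  .  .  .  .  .  .  .  .  .  6  .  .  .  .  .  .  .  .  .  .  .  .  .  . 21 22 22 22  .  .  .  .  .  .
122   .  .  .  .  .  .  .  .  .
[... 5778 characters left out ...]
 .  .  .  .  .  .  .  .  .  .  .  .  .  .  .  7  .  6  6  .  .  .  9 12 14 18 18
160   .  .  .  .  .  .  .  .  .  .  .  .  .  .  .  .  .  .  .  .  .  .  .  .  .  .  .  .  .  .  .  .  .  .  .  .  .  7  .  .  .  7  8 10 12 15 18 19 20 20
161   .  .  .  .  .  .  .  .  .  .  .  .  .  .  .  .  .  .  .  .  .  .  .  .  .  .  .  .  .  .  .  .  .  .  7  .  6  .  .  7  9 11 14 17 18 19 20 20 20 20
162   .  .  .  .  .  .  .  .  .  .  .  .  .  .  .  .  .  .  .  .  .  .  .  .  .  .  .  .  .  .  .  .  6  6  .  6  .  8 11 12 14 17 19 20 20 20 20 20 20 20
163   .  .  .  .  .  .  .  .  .  .  .  .  .  .  .  .  .  .  .  .  .  .  .  .  .  .  .  .  6  6  .  6  6  .  6  8 10 14 17 18 19 20 20 20 20 20 20 20 20 20
```

Now level: the left edge is vertical at column 297–298, the bottom slope is -0.345 against -0.337 expected, and the force has jumped as it seated. I ease the pressure off and release.

Emit:
apply_moves --increments '[[[0, 0, -3, 0], [0, 0, -3, 0], [0, 0, 0, 0]]]'

```text
clock: 44.65
tool_pos: [0.5567, 0.1949, 0.0561]
tcp_rot: [-0.02, 0.991, -0.065, 0.113]
wrist_force: [-2.7, -0.9, 16.8]
finger_gap: 0.0145
```

Emit:
apply_moves --increments '[[[0.7, 0, -3, 0], [0, 0, 0, 0]]]'

```text
clock: 44.85
tool_pos: [0.5542, 0.1941, 0.0563]
tcp_rot: [-0.019, 0.992, -0.065, 0.11]
wrist_force: [-2.5, -0.1, 9.2]
finger_gap: 0.0145
```

```bash
python3 edge.py s27
python3 - <<'E'
from sh import *
sh()
c=load('s27');h=cv2.cvtColor(c['image'],cv2.COLOR_BGR2HSV)
m=(h[...,1]<75)&(h[...,2]>95)
for r in list(range(131,160,3)):
    k=[x for x in range(290,345) if m[r,x]]; print(r,k[:1],k[-1:])
E
```

```text
bottom slope [ -0.4   276.041]
expect 0 -0.337
expect 4 -0.391
expect 8 -0.446
t 44.9 J [ 0.272  0.081  1.916 -0.047  0.924  1.998] p [0.5541 0.1941 0.0563] F [-3.5  0.2  9.5] gap 0.0145
[[0.9671, -0.1249, 0.2214], [-0.1332, -0.9908, 0.0229], [0.2165, -0.0517, -0.9749]]
tilt 12.86 dir 5.9
width yaw -7.6 elev 7.8 lean -3.0 bottom centre [ 0.5619  0.1962 -0.0022] ends z 0.006 -0.0104
131 [304] [334]
134 [296] [334]
137 [296] [333]
140 [296] [333]
143 [296] [333]
146 [296] [332]
149 [296] [324]
152 [297] [316]
155 [296] [306]
158 [298] [342]
```

Emit:
apply_moves --increments '[[[0, 0, -1, 0], [0, 0, 0, 0], [0, 0, 0, 0], [0, 0, 0, 0]]]' --fingers 0.4

```text
clock: 45.3
tool_pos: [0.5531, 0.1937, 0.056]
tcp_rot: [-0.018, 0.992, -0.065, 0.109]
wrist_force: [0.2, -0.1, -0.5]
finger_gap: 0.0255
```

Emit:
apply_moves --increments '[[[0, 0, -1, 0], [0, 0, 0, 0], [2, 0, -10, 0], [4, 0, -20, 0], [8, -1, -35, 0], [8, -1, -35, 0], [8, -1, -35, 0], [0, 0, 0, 0]]]' --fingers 0

```text
clock: 46.1
tool_pos: [0.5566, 0.1907, 0.2043]
tcp_rot: [-0.02, 0.991, -0.065, 0.116]
wrist_force: [1.2, 0.5, 1.8]
finger_gap: 0.0424
```

Run:
```python
from tgt import *
st()
c=snap('side','s28');t=snap('top','t28');h=cv2.cvtColor(c['image'],cv2.COLOR_BGR2HSV)
m=(h[...,1]<75)&(h[...,2]>95)
for r in list(range(119,161,2)):
    k=[x for x in range(285,345) if m[r,x]]; print(r,k[:1],k[-1:],end=' ')
h=cv2.cvtColor(t['image'],cv2.COLOR_BGR2HSV);print()
for r in range(144,214,2): print(r,''.join('%3d'%(h[r,k,2]//10) if h[r,k,1]<75 else (' YY' if 20<h[r,k,0]<33 and h[r,k,1]>150 else '  .') for k in range(224,268)))
brass(c)
```

```text
t 46.1 J [ 0.265 -0.092  1.801 -0.039  1.2    1.977] p [0.5566 0.1907 0.2043] F [1.2 0.5 1.8] gap 0.0424
[[0.9648, -0.1244, 0.2318], [-0.1339, -0.9907, 0.0255], [0.2264, -0.0557, -0.9724]]
tilt 13.48 dir 6.3
119 [] [] 121 [331] [332] 123 [325] [334] 125 [319] [334] 127 [313] [334] 129 [308] [333] 131 [301] [333] 133 [294] [333] 135 [295] [333] 137 [295] [333] 139 [295] [333] 141 [295] [333] 143 [295] [333] 145 [295] [332] 147 [295] [329] 149 [296] [324] 151 [296] [318] 153 [296] [312] 155 [296] [306] 157 [297] [300] 159 [338] [343] 
144  15 15 15 15 15 15 15 15 15 14 12 11 11 13 14 14 14 12 10 12 13 14 14 13 11  9  8  .  .  .  .  .  .  .  .  .  .  .  .  .  .  .  .  .
146  15 15 15 15 14 15 14 14 14 14 13 12 11 12 14 14 14 13 11 11 13 14 14 14 12  9  8  6  .  .  .  .  .  .  .  .  .  .  .  .  .  .  .  .
148  14 14 14 14 14 14 14 13 14 14 13 12 11 11 13 14 15 14 12 10 12 14 14 14 13 11  9  8  .  .  .  .  .  .  .  .  .  .  .  .  .  .  .  .
150  14 14 14 14 14 14 13 13 13 13 13 12 11 11 13 14 14 14 12 11 11 13 14 14 14 12  9  7  .  .  .  .  .  .  .  .  .  .  .  .  .  .  .  .
152  13 13 13
[... 3799 characters left out ...]
14 14 13 11  7  .  6  8
208   .  .  .  .  .  .  .  .  .  .  .  .  .  .  .  .  .  .  .  .  .  .  .  .  .  .  . 11 13 14 15 14 12  9 10 12 14 14 14 12  9  6  6  6
210   .  .  .  .  .  .  .  .  .  .  .  .  .  .  .  .  .  .  .  .  .  .  .  .  .  .  .  . 11 13 14 14 13 11  9 11 14 14 14 13 11  8  6  5
212   .  .  .  .  .  .  .  .  .  .  .  .  .  .  .  .  .  .  .  .  .  .  .  .  .  .  .  .  . 13 14 14 14 12 10 11 13 14 14 14 12  9  6  .
px [321.2 172. ] area 20 pan xy [-14. 111.]
px [310.3 179. ] area 44 pan xy [-53. 104.]
px [327.  197.7] area 60 pan xy [-48.  26.]
px [362.5 219.5] area 25 pan xy [ -7. -80.]
px [370.2 219.6] area 23 pan xy [ 10. -91.]
px [366.  227.4] area 25 pan xy [ -13. -105.]
```

Emit:
apply_moves --increments '[[[0, 0, -30, 0], [0, 10, -40, 0], [-5, 38, -8, 0], [-5, 38, -8, 0], [-5, 38, -8, 0], [-5, 38, -8, 0], [-5, 38, -8, 0], [-5, 38, -8, 0], [-5, 38, -8, 0], [-5, 38, -8, 0], [-5, 38, -8, 0], [-5, 38, -8, 0], [-5, 38, -8, 0], [0, 0, 0, 0], [0, 0, 0, 0]]]'

```text
clock: 47.7
tool_pos: [0.4106, -0.2309, 0.3146]
tcp_rot: [-0.019, 0.992, -0.067, 0.109]
wrist_force: [-0.4, 0.6, -0.2]
finger_gap: 0.0427
```

Run:
```python
from tgt import *
st()
t=snap('top','t29');s=snap('side','s29');h=cv2.cvtColor(t['image'],cv2.COLOR_BGR2HSV)
sub=((h[...,1]<75)&(h[...,2]>60)).astype(np.uint8); k=np.zeros_like(sub);k[140:220,222:262]=1;sub&=k
n,l,q,ce=cv2.connectedComponentsWithStats(sub)
for i in range(1,n):
    if q[i,4]>40:
        pts=np.argwhere(l==i)[:,::-1].astype(np.float32);print(q[i],cv2.boxPoints(cv2.minAreaRect(pts)).round(1).tolist())
        for r in range(q[i,1],q[i,1]+q[i,3],4): x=pts[pts[:,1]==r][:,0]; print(r,x.min(),x.max(),[h[r,int(a),2]//10 for a in np.arange(x.min(),x.max()+1)])
# top face = brightest part
W=np.array([np.cos(np.radians(-7.4)),np.sin(np.radians(-7.4)),0]);N=np.array([-W[1],W[0],0]);c0=np.array([.55,.196,0])
print('expected at (.55,.196): top corners',[proj(t,c0+a*W+b*N+[0,0,.091]).round(1).tolist() for a in(-.06,.06) for b in(-.0075,.0075)])
brass(t);print();brass(s)
for nm,z in(('LL',(297.5,157.5)),):
    print('front low -x corner',atz(s,*z,.001).round(4))
print('right low corner',atz(s,333.5,145.5,.001).round(4),'top far',atz(s,332,120.5,.091).round(4),'top near',atz(s,294.5,133,.091).round(4))
o=load('top0')
for nm,(u,v) in {'bowl':(416,142),'hoop':(388,236)}.items():
    print(nm,'diff',np.abs(o['image'][v-20:v+20,u-20:u+20].astype(int)-t['image'][v-20:v+20,u-20:u+20]).mean().round(2))
```

```text
t 47.7 J [-0.748 -0.418  1.87   0.167  1.543  0.964] p [ 0.4106 -0.2309  0.3146] F [-0.4  0.6 -0.2] gap 0.0427
[[0.9674, -0.1278, 0.2188], [-0.1363, -0.9904, 0.0241], [0.2137, -0.0531, -0.9755]]
tilt 12.72 dir 6.3
[233 149  14  50 436] [[231.39999389648438, 196.89999389648438], [239.39999389648438, 148.39999389648438], [249.0, 150.0], [240.89999389648438, 198.5]]
149 240.0 243.0 [np.uint8(16), np.uint8(17), np.uint8(16), np.uint8(16)]
153 239.0 245.0 [np.uint8(17), np.uint8(18), np.uint8(18), np.uint8(18), np.uint8(18), np.uint8(15), np.uint8(12)]
157 238.0 246.0 [np.uint8(17), np.uint8(18), np.uint8(18), np.uint8(18), np.uint8(18), np.uint8(16), np.uint8(13), np.uint8(9), np.uint8(8)]
161 238.0 246.0 [np.uint8(18), np.uint8(18), np.uint8(18), np.uint8(18), np.uint8(17), np.uint8(15), np.uint8(10), np.uint8(8), np.uint8(7)]
165 237.0 246.0 [np.uint8(18), np.uint8(18), np.uint8(18), np.uint8(18), np.uint8(17), np.uint8(15), np.uint8(11), np.uint8(8), np.uint8(7), np.uint8(7)]
169 237.0 245.0 [np.uint8(18), np.uint8(18), np.uint8(18), np.uint8(18), np.uint8(16), np.uint8(12), np.uint8(
[... 1251 characters left out ...]
 193.6] area 15 pan xy [ -12. -106.]
px [305.6 204.4] area 61 pan xy [-47.  23.]
px [274.1 204.4] area 15 pan xy [-51. 109.]
px [280.1 206.6] area 14 pan xy [-56.  92.]

px [321.4 172.1] area 20 pan xy [-14. 110.]
px [310.3 178.9] area 38 pan xy [-53. 104.]
px [327.1 197.7] area 59 pan xy [-47.  25.]
px [366.6 196.6] area 8 pan xy [ 44. -25.]
px [386.2 217.7] area 20 pan xy [  48. -107.]
px [362.3 219.7] area 23 pan xy [ -8. -81.]
px [370.3 219.6] area 24 pan xy [ 10. -91.]
px [366.  227.3] area 24 pan xy [ -13. -104.]
front low -x corner [0.497  0.2018 0.001 ]
right low corner [0.6122 0.1864 0.001 ] top far [0.6112 0.1969 0.091 ] top near [0.4966 0.2096 0.091 ]
bowl diff 2.79
hoop diff 7.47
```

```bash
python3 -c "
from rig import finish_job
print(finish_job())"
```

```text
the job is handed in; nothing more can be done
None
```

The job is handed in at 47.7 s, inside the 72 s limit. All eight pieces are in the pan, the tin is back on the mat, and the shield stands on the strip.

**How it was done:** The moves cannot tilt the tool directly. I pushed past the arm's reach limit to get a fixed tilt of about 13°, so turning the tool then tipped the tin's mouth down by up to about 26°. The first shake dropped five pieces on the left tile and the other three went on the right. I nudged two across to the middle tile with the empty tin, not the gripper. On the first of those nudges one piece ended up on top of another, and the second pass separated them.

**Last checks, all from the cameras:**
- **Pieces:** there are three on the left tile, two on the middle and three on the right, in a single layer with both cameras agreeing. One left piece and one middle piece lie close to the pan's near wall. The final side picture also flagged two faint extra spots, which I took to be the arm because the top view does not show them.
- **Tin:** right after I set it down, its red mouth end was within 0.15 px of its starting position in both views.
- **Shield:** it stands upright and level on the strip. Its direction is -7.6° against -7.4° for the strip, and its centre is about 5 mm off the strip's centre line. I pressed it level with about 52 N at the wrist.
- **Bowl and hoop:** I did not go near either one. The picture around the hoop changed slightly from the start, which I put down to the arm's shadow but did not confirm.

While tilting at full reach, joint 3 came down to 0.022 rad, just above its 0.02 limit.

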